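Dock the food probes and lock the charging dock

ROBOT

A 7-joint arm with a two-finger parallel gripper is mounted at the origin on the work surface. World frame = base frame: x ahead of the robot, y to its left, z up, the work surface at z = 0. Lengths are in m, angles in rad, forces in N, time in s.
With the tool pointing down it reaches from about 0.4 to 0.85 m from the base axis. Payload 4.5 kg.
Tool frame: the origin (TCP) lies midway between the tips of the shut fingers; the grasp point (between the pads) lies 19 mm behind it; z points along the fingers, y is the line along which they close (so a half turn about z gives the same grasp; the last joint's range is limited). The gripper opens to 88 mm and grips with 3 to 60 N. Pads are 18 mm wide; open, the fingers measure 123 mm over their backs; the gripper's body (75 mm by 187 mm) begins 45 mm behind the grasp point.
Start: joints at [1.298, 0.689, -0.195, 1.565, 0.157, 0.902, -0.215], TCP at [0.189, -0.596, 0.208] pointing down, gripper open.
Joint ranges: [-3.01, 3.01], [-0.46, 2.08], [-1.47, 1.51], [0.13, 2.56], [-1, 4.14], [0.04, 2.09], [-2.66, 2.66]. Speed limits (rad/s): [2.57, 2.57, 3.14, 3.14, 3.14, 3.14, 3.14].

INTERFACE

Orientations are given as a unit quaternion [x, y, z, w].
In Python, from plant import sensors, eyes, finish_job gives the robot as it stands.
- The arm moves only by the tool send_rows, never from a script. Its argument "rows" is text: rows parted by semicolons, each of 4 numbers parted by spaces: the shift along the tool's x, y, z normalised to -1 to 1, where 1 is 30 cm, then the turn about the tool's z normalised to -1 to 1, where 1 is 2 pi rad. A call has 1 to 10 rows; each row is the pose to reach, as a shift and turn from the pose commanded when the call began, along the tool's axes at that moment, turning the shorter way round; what a row does not reach only later rows make up. A row lasts 1/12 s, in which the tool goes at most 41.7 mm and 7.16 degrees, less where a joint would pass 70% of its speed; a pose out of reach is approached as far as the arm can. A call with a number of a shift or a turn outside -1 to 1 is refused whole. A call with a gripper value outside its range is refused whole. "jaw" is the closure, from -1 (fully open) to 1 (shut), set as the call begins (left out, the last holds). The fingers move at their own pace and stop on an object; "force" is the grip in N (left out, the last holds). Time passes only in rows, so rows that repeat a pose let the fingers close. It gives the time, the measured TCP pose, the force, the opening and the grip force at its end, in the units of the state.
- sensors.get_state(): the state, without advancing time (a new reading comes with each control period).
- eyes.snapshot(name): name is "side" or "top" or "wrist"; returns (picture, depth): 400x640x3 uint8, red, green, blue; 400x640 float32, m along the optical axis (not along the pixel's ray), 0 where there is no reading.
- eyes.calibration(name): a dict with "fov_y" (degrees; the focal length in pixels is half the picture's height over the tangent of half this angle, whatever the lens; pixels are square), "cx", "cy" (the principal point, pixels), "world_from_camera" (4x4, takes a point from camera to world coordinates). Camera axes: x right, y down, z forward; pixel columns grow to the right and rows downward; lengths in m; the calibration is good to about 2 mm. A picture is of the moment at which its call begins: read the wrist's pose just before it. calibration takes no time and is no camera call; for the wrist camera it gives the pose at the moment of the call.
- finish_job(): hands the job in; it is judged then, once.
The state is a dict: "clock": time; "q": joint angles; "qd": joint speeds; "joint_torque": joint torques, N m; "tool_pos": TCP position; "eef_rot": TCP orientation; "contact_force": force on the tool from outside, world axes, zero at the start; "moment": the same for the moment, N m; "opening": opening from 0.0 (shut) to 1.0 (fully open); "finger_force": force on a finger pad.
Only numpy, scipy, OpenCV 4.12 (cv2) and the standard library are available. Lean on these libraries where they do the work, as an engineer would, in place of code of your own. Each camera call takes 0.05 s, during which the arm holds its last target. There are 200 camera calls.

TASK

Put every thermometer probe that stands in the wooden draining stand into a free socket of the metal charging dock, stem down and pushed fully home, first drawing the steel locking comb back if it is in the way. Once all of them are in, slide the comb by its knob fully home into its keeper so that it locks every probe. Leave the probes that are already docked in their sockets, and do not disturb the jug or the ramekin.

Things in the scene. Friction and masses are not known exactly. Their poses are not given: they have to be found in the camera images.
- probe0: To be docked; may be absent: stainless food probe standing stem-down in the wooden stand: stem 6 mm across, 35 mm long, round-ended; above it a steel collar 26 mm across, 5 mm thick; above that a straight round white head 12 mm across, 48 mm tall (45 g). Origin: centre of the collar's underside; z up along the head.
- probe1: As probe0, standing in another hole of the stand; may be absent.
- probe2: As probe0, standing in another hole of the stand; may be absent.
- probe3: As probe0, standing in another hole of the stand; may be absent.
- docked0: Probe of the same shape as probe0 that is already fully seated in socket0 at the start (then that socket is taken and the probe stays there); usually absent (then that socket is free).
- docked1: Probe of the same shape as probe0 that is already fully seated in socket1 at the start (then that socket is taken and the probe stays there); usually absent (then that socket is free).
- docked2: Probe of the same shape as probe0 that is already fully seated in socket2 at the start (then that socket is taken and the probe stays there); usually absent (then that socket is free).
- docked3: Probe of the same shape as probe0 that is already fully seated in socket3 at the start (then that socket is taken and the probe stays there); usually absent (then that socket is free).
- docked4: Probe of the same shape as probe0 that is already fully seated in socket4 at the start (then that socket is taken and the probe stays there); usually absent (then that socket is free).
- docked5: Probe of the same shape as probe0 that is already fully seated in socket5 at the start (then that socket is taken and the probe stays there); usually absent (then that socket is free).
- dock: Fixed metal charging dock, 72 (x) by 350 (y) by 50 mm high; origin at the centre of its underside, z up. Six sockets open in its top in a row along its y, 42 mm apart, at x = -10, y = -90 to +120 mm. On its +x side runs a rail with the steel locking comb; the keeper, a steel staple 31 mm high above the dock's top, stands at y = 145 to 171 mm.
- socket0 (a point): Centre of the mouth of socket 0, round, 7.6 mm wide, 40 mm deep, at the dock's top face (50 mm above the counter; the dock's axes); a probe whose origin is here is fully home.
- socket1 (a point): Centre of the mouth of socket 1, round, 7.6 mm wide, 40 mm deep, at the dock's top face (50 mm above the counter; the dock's axes); a probe whose origin is here is fully home.
- socket2 (a point): Centre of the mouth of socket 2, round, 7.6 mm wide, 40 mm deep, at the dock's top face (50 mm above the counter; the dock's axes); a probe whose origin is here is fully home.
- socket3 (a point): Centre of the mouth of socket 3, round, 7.6 mm wide, 40 mm deep, at the dock's top face (50 mm above the counter; the dock's axes); a probe whose origin is here is fully home.
- socket4 (a point): Centre of the mouth of socket 4, round, 7.6 mm wide, 40 mm deep, at the dock's top face (50 mm above the counter; the dock's axes); a probe whose origin is here is fully home.
- socket5 (a point): Centre of the mouth of socket 5, round, 7.6 mm wide, 40 mm deep, at the dock's top face (50 mm above the counter; the dock's axes); a probe whose origin is here is fully home.
- comb (a joint): Position (m) of the locking comb along the dock's +y; about 2 N friction, stays where left. 0 = drawn back, teeth midway between sockets; 0.022 = fully home, end in the keeper, a tooth over every collar. Starts at 0 to 0.017. Teeth: 9 mm wide, 6 mm thick, 3 mm above a seated collar, reaching to 8.5 mm from the socket axes; beyond 0.006 they block collars going down.
- comb_knob (a point): Middle of the comb's upright black knob, a round post 14 mm across, 36 mm tall (64 to 100 mm above the counter, this point at 82 mm), on the comb's -y end at dock x = 15 mm, dock y = -155 mm plus the comb's value. Pinch it and move it along the dock's +y to lock. It jams on a collar that is not down.
- stand: Loose wooden draining stand, 100 by 100 by 45 mm high, 0.7 kg; origin at the centre of its underside, z up. Four holes 8.5 mm wide and 40 mm deep at x, y = +-25 mm hold the loose probes, their collars resting on its top. It may stand left or right and can get knocked aside.
- jug: Bystander: glass pouring jug, 90 mm across, 140 mm tall, handle reaching 73 mm to its +y; origin at the centre of its underside. Across from the stand.
- ramekin: Bystander: white ceramic ramekin, 76 mm across, 40 mm tall; origin at the centre of its underside.

How it is judged:
By the outcome, as a careful person would: the job done as asked, in the order asked, and still so for the second after the job is handed in, with the robot touching nothing.
Of probe0, probe1, probe2, probe3 only 3 to 4 are there at a start; the rules pass over those that are not, and their reading is None.
Of docked0, docked1, docked2, docked3, docked4, docked5 only 1 to 2 are there at a start; the rules pass over those that are not, and their reading is None.
At some moment in a run one of stand may be knocked a few centimetres aside while the robot is not near it.
It also fails if it takes over 208 s, if anything falls off the work surface, if the arm or the gripper's body presses on something with over 40 N, if the wrist force passes 120 N, or if a joint passes its speed limit or range.

## Working session

There is one attempt and no reset: what is moved stays moved. The work goes in short steps, Python scripts to look and compute and a tool call to move; the robot and the scene stay as the last step left them, time stands still between calls to the robot, and variables do not carry over. Pictures are saved under pics/ and viewed, at most 14 in all, crops included, and the job is handed in when it is done.

Besides the shell and the picture viewer there is one more tool, called after "Request:" by a JSON object that holds its "fn" and its "kwargs". send_rows: Moves the arm, as the interface text tells. Scaled input: -1 to 1 covers 30 cm each way for a shift and 2 pi rad each way for a turn. Its arguments: {"type":"object","properties":{"rows":{"type":"string"},"jaw":{"type":"number"},"force":{"type":"number"}},"required":["rows"]}

```bash
mkdir -p pics; ls; python3 - <<'E'
from plant import sensors, eyes
import cv2,numpy as np
s=sensors.get_state();print({k:np.round(v,4) for k,v in s.items()})
for n in("top","side"):
    p,d=eyes.snapshot(n);cv2.imwrite(f"pics/{n}0.png",p[:,:,::-1]);np.save(f"pics/{n}0.npy",d)
    c=eyes.calibration(n);print(n,c["fov_y"],c["cx"],c["cy"],np.round(c["world_from_camera"],4).tolist())
E
```

```text
pics
{'clock': np.float64(0.0), 'q': array([ 1.2978,  0.6899, -0.1945,  1.5663,  0.1573,  0.9025, -0.2151]), 'qd': array([-0.0008, -0.0011,  0.0011, -0.0002,  0.0005, -0.0006, -0.0013]), 'joint_torque': array([ 4.00000e-04, -5.27557e+01, -1.26730e+00, -1.53429e+01,
       -5.27000e-02,  6.60000e-03,  2.00000e-04]), 'tool_pos': array([ 0.1885, -0.5952,  0.2073]), 'eef_rot': array([ 9.883e-01,  1.528e-01, -2.000e-04, -9.000e-04]), 'contact_force': array([-0.6411, -0.8391, -0.3054]), 'moment': array([0.0182, 0.0096, 0.0452]), 'finger_force': np.float64(0.0), 'opening': np.float64(1.0049)}
top 43.457450676813835 306.6987834364004 203.62730093352945 [[-0.0039, -0.9954, 0.0957, 0.4123], [-1.0, 0.0037, -0.0023, 0.0161], [0.0019, -0.0957, -0.9954, 1.382], [0.0, 0.0, 0.0, 1.0]]
side 43.86495334343453 324.0480699742674 197.04981769094638 [[0.8885, -0.3276, 0.3214, 0.1591], [-0.4589, -0.6347, 0.6217, -0.6718], [0.0003, -0.6999, -0.7143, 0.8822], [0.0, 0.0, 0.0, 1.0]]
```

View pics/top0.png

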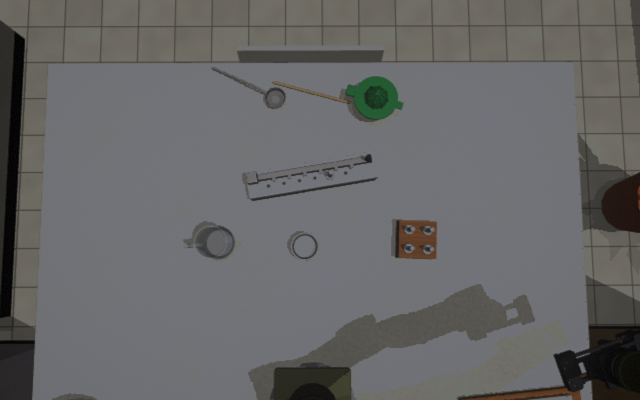

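View pics/side0.png

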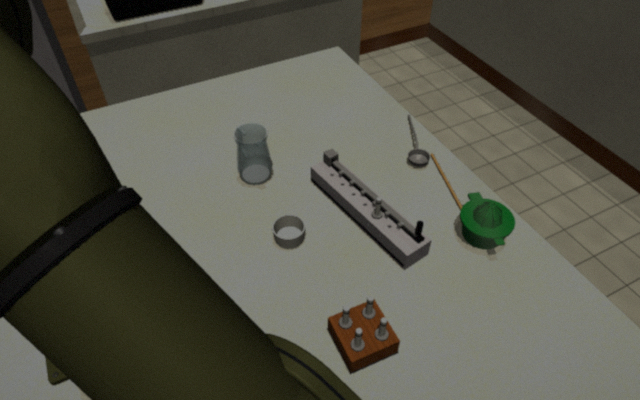

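```bash
cat > h.py <<'E'
import numpy as np,cv2
from plant import sensors,eyes
from scipy.spatial.transform import Rotation as R
def cal(n):
    c=eyes.calibration(n);return 200/np.tan(np.radians(c["fov_y"]/2)),c["cx"],c["cy"],np.array(c["world_from_camera"])
def ray(c,uv,z):
    f,cx,cy,T=c;uv=np.atleast_2d(np.asarray(uv,float))
    d=np.c_[(uv[:,0]-cx)/f,(uv[:,1]-cy)/f,np.ones(len(uv))]@T[:3,:3].T
    return T[:3,3]+d*((z-T[2,3])/d[:,2])[:,None]
def proj(c,P):
    f,cx,cy,T=c;p=(np.atleast_2d(P)-T[:3,3])@T[:3,:3];return np.c_[f*p[:,0]/p[:,2]+cx,f*p[:,1]/p[:,2]+cy]
def snap(n,name):
    c=cal(n);p,d=eyes.snapshot(n);p=np.ascontiguousarray(p[:,:,::-1]);cv2.imwrite(f"pics/{name}.png",p);np.save(f"pics/{name}.npy",d);np.savez(f"pics/{name}_c.npz",f=c[0],cx=c[1],cy=c[2],T=c[3]);return c,p,d
def load(name):
    z=np.load(f"pics/{name}_c.npz");return (float(z["f"]),float(z["cx"]),float(z["cy"]),z["T"]),cv2.imread(f"pics/{name}.png"),np.load(f"pics/{name}.npy")
def tool():
    s=sensors.get_state();return np.array(s["tool_pos"]),R.from_quat(s["eef_rot"])
def rel(target,yaw=None):
    """normalised row to world TCP target; yaw = wanted direction (rad) of tool y axis in world mod pi"""
    p,r=tool();d=r.inv().apply(np.asarray(target)-p)/0.3
    y=r.as_matrix()[:,1];cur=np.arctan2(y[1],y[0])
    t=0
    if yaw is not None: t=-((yaw-cur+np.pi/2)%np.pi-np.pi/2)/(2*np.pi)  # tool z down
    print("pos",p.round(4),"yawy",round(cur,4),"row",d.round(4),round(t,4));return d,t
E
python3 - <<'E'
from h import *
c=cal("top");p=cv2.imread("pics/top0.png")
print(ray(c,[[247,198],[378,178]],.05).round(3), "knob",ray(c,[367,157],.1).round(3),"stand",ray(c,[[398,220],[437,221],[436,260],[396,258]],.045).round(3))
a=cv2.resize(p[140:280,170:450],None,fx=2.8,fy=2.8,interpolation=cv2.INTER_CUBIC);cv2.imwrite("pics/z0.png",a)
print(cal("wrist")[3].round(3).tolist()); rel([.55,-.12,.45],np.pi/2)
E
```

```text
[[ 0.556  0.172  0.05 ]
 [ 0.609 -0.178  0.05 ]] knob [[ 0.656 -0.144  0.1  ]] stand [[ 0.496 -0.231  0.045]
 [ 0.493 -0.335  0.045]
 [ 0.39  -0.329  0.045]
 [ 0.395 -0.223  0.045]]
[[0.303, -0.918, -0.257, 0.255], [-0.953, -0.292, -0.08, -0.574], [-0.002, 0.269, -0.963, 0.383], [0.0, 0.0, 0.0, 1.0]]
pos [ 0.1885 -0.5952  0.2074] yawy -1.2639 row [ 1.6271 -1.1475 -0.807 ] 0.0488
```

View pics/z0.png

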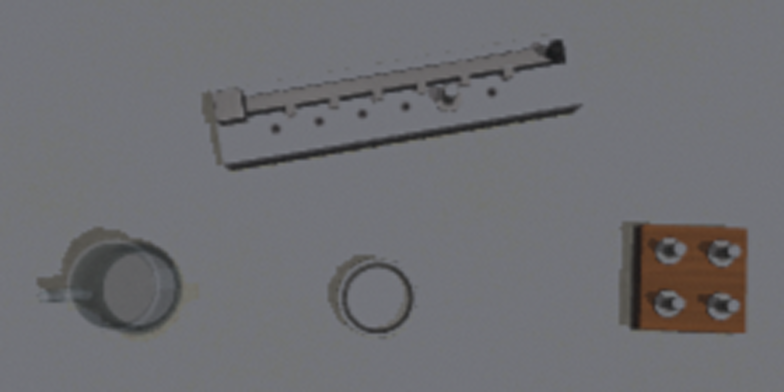

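Request:
{"fn": "send_rows", "kwargs": {"rows": "0 0 -0.3 -0.05;0.7 -0.47 -0.64 -0.226;0.7 -0.47 -0.64 -0.226;0.7 -0.47 -0.64 -0.226;0.7 -0.47 -0.64 -0.226;0.7 -0.47 -0.64 -0.226;0.7 -0.47 -0.64 -0.226;0.7 -0.47 -0.64 -0.226;0.7 -0.47 -0.64 -0.226;0.7 -0.47 -0.64 -0.226", "jaw": 0.1}}

```text
clock: 0.93
tool_pos: [0.3492, -0.3955, 0.4019]
eef_rot: [0.708, 0.707, 0.0, 0.002]
contact_force: [-0.2, -0.6, -0.1]
opening: 0.447
finger_force: 0.0
```

```bash
python3 - <<'E'
from h import *
rel([.52,-.2,.42],.155); print(sensors.get_state()["q"].round(3),eyes.calibration("wrist")["fov_y"])
E
```

```text
pos [ 0.3492 -0.3955  0.4019] yawy -0.0017 row [ 0.6527  0.5685 -0.0597] -0.0249
[ 1.144  0.407 -0.601  1.531  0.236  1.274  0.511] 68.78254226577386
```

Request:
{"fn": "send_rows", "kwargs": {"rows": "0.65 0.57 -0.06 -0.025;0.65 0.57 -0.06 -0.025;0.65 0.57 -0.06 -0.025;0.65 0.57 -0.06 -0.025;0.65 0.57 -0.06 -0.025;0.65 0.57 -0.06 -0.025;0.65 0.57 -0.06 -0.025;0.65 0.57 -0.06 -0.025;0.65 0.57 -0.06 -0.025;0.65 0.57 -0.06 -0.025"}}

```text
clock: 1.77
tool_pos: [0.5188, -0.2075, 0.4176]
eef_rot: [0.656, 0.755, -0.001, -0.0]
contact_force: [0.4, -0.4, -0.1]
opening: 0.452
finger_force: 0.0
```

```bash
python3 - <<'E'
from h import *
snap("wrist","w1"); print(tool()[0],sensors.get_state()["q"].round(3),np.abs(sensors.get_state()["qd"]).max())
E
```

```text
[ 0.51875356 -0.20773566  0.41774741] [ 0.684  0.464 -0.658  1.403  0.285  1.371  0.16 ] 0.006677308106707499
```

View pics/w1.png

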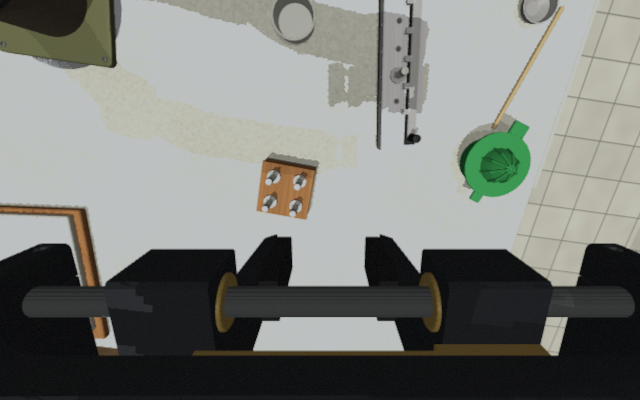

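Request:
{"fn": "send_rows", "kwargs": {"rows": "0.48 0.34 0.56 0;0.48 0.34 0.56 0;0.48 0.34 0.56 0;0.48 0.34 0.56 0;0.48 0.34 0.56 0;0.48 0.34 0.56 0;0.48 0.34 0.56 0;0.48 0.34 0.56 0"}}

```text
clock: 2.48
tool_pos: [0.5995, -0.0489, 0.2486]
eef_rot: [0.655, 0.756, -0.001, -0.001]
contact_force: [0.4, -0.7, 0.2]
opening: 0.45
finger_force: 0.0
```

```bash
python3 - <<'E'
from h import *
snap("wrist","w2"); print(tool()[0])
p=cv2.imread("pics/w2.png");cv2.imwrite("pics/w2z.png",cv2.resize(p[0:240,200:520],None,fx=2.5,fy=2.5,interpolation=cv2.INTER_CUBIC))
E
```

```text
[ 0.60012068 -0.05038721  0.24993372]
```

View pics/w2z.png

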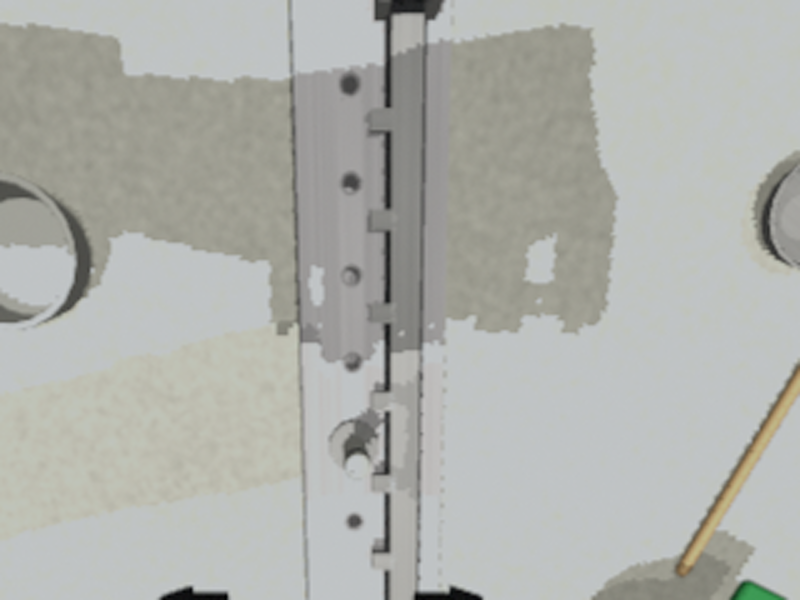

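```bash
cat >> h.py <<'E'
def dark(g,u,v,w=7,frac=.5):
    """subpixel centroid of a dark spot near (u,v), weighted by darkness over half-depth"""
    u0,v0=int(round(u)),int(round(v));a=g[v0-w:v0+w+1,u0-w:u0+w+1].astype(float)
    bg=np.percentile(a,75);wt=np.clip((bg-a)/(bg-a.min()+1e-6)-.3,0,.4)
    n,l,st,ce=cv2.connectedComponentsWithStats((wt>0).astype(np.uint8));k=l[w-1:w+2,w-1:w+2].max();wt*=(l==k)
    yy,xx=np.mgrid[-w:w+1,-w:w+1];return u0+(wt*xx).sum()/wt.sum(),v0+(wt*yy).sum()/wt.sum(),st[k][4]
E
python3 - <<'E'
from h import *
c,p,d=load("w2");g=cv2.cvtColor(p,cv2.COLOR_BGR2GRAY)
seeds={5:(349,83),4:(350,183),3:(351,275),2:(352,361),0:(354,521)}
pts={k:dark(g,200+(u+.5)/2.5-.5,(v+.5)/2.5-.5,6) for k,(u,v) in seeds.items()}
for k in pts: print(k,np.round(pts[k],2))
W={k:ray(c,pts[k][:2],.05)[0] for k in pts}
ks=sorted(W);Y=np.array([-.09+.042*k for k in ks]);P=np.array([W[k][:2] for k in ks])
A=np.c_[Y,np.ones(5)];s,_,_,_=np.linalg.lstsq(A,P,rcond=None);print("dir",s[0],"len",np.linalg.norm(s[0]),"y0",s[1],"resid mm",((A@s-P)*1e3).round(2).tolist())
th=np.arctan2(-s[0][0],s[0][1]);print("yaw",th)
u=np.array([-np.sin(th),np.cos(th)]);x=np.array([np.cos(th),np.sin(th)])
o=P.mean(0)-u*Y.mean()+x*.01;print("dock origin",o)
for t in [(379,121),(381,220),(381,312),(380,400),(381,482),(381,553)]:
    q=ray(c,[200+t[0]/2.5,t[1]/2.5],.064)[0][:2]-o;print("tooth dock xy",(q@x*1e3).round(1),(q@u*1e3).round(1))
q=ray(cal("top"),[367,158],.1)[0][:2]-o;print("knob(top)",q@x,q@u)
# stand from w1
c,p,d=load("w1");hsv=cv2.cvtColor(p,cv2.COLOR_BGR2HSV)
m=cv2.inRange(hsv,(3,110,60),(20,255,255));m[:,:230]=0;m[235:]=0;m[:,340:]=0;m[:140]=0
m=cv2.morphologyEx(m,cv2.MORPH_CLOSE,np.ones((21,21)));cs,_=cv2.findContours(m,0,2);k=max(cs,key=cv2.contourArea);r=cv2.minAreaRect(k);print("stand rect",r,ray(c,cv2.boxPoints(r),.045).round(4).tolist())
E
```

```text
5 [339.5   33.24  62.  ]
4 [340.08  72.26  45.  ]
3 [341.43 108.86  35.  ]
2 [341.01 144.39  60.  ]
0 [341.3  208.08  34.  ]
dir [-0.16479365  0.98410124] len 0.9978036856721606 y0 [ 0.60909225 -0.00070096] resid mm [[0.34, 0.29], [-0.08, 0.11], [-0.86, -0.84], [0.23, -0.09], [0.36, 0.53]]
yaw 0.1659165760597767
dock origin [0.61896493 0.00089082]
tooth dock xy 2.4 100.3
tooth dock xy 3.3 58.9
tooth dock xy 3.3 17.8
tooth dock xy 2.8 -24.1
tooth dock xy 3.4 -65.7
tooth dock xy 3.4 -103.9
knob(top) 0.010347396480998899 -0.14817223424230144
stand rect ((284.8573913574219, 188.47483825683594), (52.59902572631836, 52.309383392333984), 10.007980346679688) [[0.3901, -0.3269, 0.045], [0.3996, -0.2237, 0.045], [0.4977, -0.2271, 0.045], [0.4931, -0.3314, 0.045]]
```

Request:
{"fn": "send_rows", "kwargs": {"rows": "-0.817 -0.64 0 -0.003;-0.817 -0.64 0 -0.003;-0.817 -0.64 0 -0.003;-0.817 -0.64 0 -0.003;-0.817 -0.64 0 -0.003;-0.817 -0.64 0 -0.003;-0.817 -0.64 0 -0.003;-0.817 -0.64 0 -0.003;-0.817 -0.64 0 -0.003;-0.817 -0.64 0 -0.003"}}

```text
clock: 3.37
tool_pos: [0.4436, -0.3218, 0.2513]
eef_rot: [0.65, 0.76, -0.001, 0.001]
contact_force: [0.2, 1.0, -0.2]
opening: 0.449
finger_force: 0.0
```

```bash
python3 - <<'E'
from h import *
snap("wrist","w3"); rel([.445,-.32,.25],.166)
p=cv2.imread("pics/w3.png");cv2.imwrite("pics/w3z.png",cv2.resize(p[40:280,220:440],None,fx=2.5,fy=2.5,interpolation=cv2.INTER_CUBIC))
E
```

```text
pos [ 0.445  -0.3197  0.2514] yawy 0.1586 row [-0.0011 -0.0001  0.0045] -0.0012
```

View pics/w3z.png

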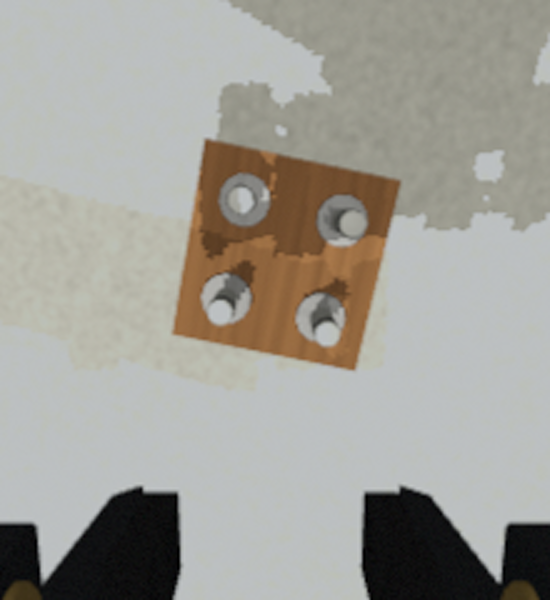

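```bash
python3 - <<'E'
from h import *
c,p,d=load("w3")
f=lambda L:[((u+.5)/2.5-.5+220,(v+.5)/2.5-.5+40) for u,v in L]
print("tops",ray(c,f([(241,199),(350,223),(222,310),(326,330)]),.098).round(4).tolist())
print("collars",ray(c,f([(244,199),(342,220),(226,299),(320,318)]),.05).round(4).tolist())
print("corners",ray(c,f([(206,140),(400,180),(355,370),(173,333)]),.045).round(4).tolist())
E
```

```text
tops [[0.421, -0.2544, 0.098], [0.4695, -0.257, 0.098], [0.4194, -0.3034, 0.098], [0.4674, -0.3051, 0.098]]
collars [[0.4207, -0.2544, 0.05], [0.4706, -0.2569, 0.05], [0.4187, -0.3049, 0.05], [0.4682, -0.3071, 0.05]]
corners [[0.398, -0.2297, 0.045], [0.4962, -0.2334, 0.045], [0.4921, -0.3326, 0.045], [0.3933, -0.3277, 0.045]]
```

Request:
{"fn": "send_rows", "kwargs": {"rows": "0.193 0.115 0.405 -0.001;0.193 0.115 0.405 -0.001;0.193 0.115 0.405 -0.001;0.193 0.115 0.405 -0.001;0.193 0.115 0.405 -0.001;0.193 0.115 0.48 -0.001;0.193 0.115 0.55 -0.001;0.193 0.115 0.621 -0.001;0.193 0.115 0.621 -0.001;0.193 0.115 0.621 -0.001"}}

```text
clock: 4.25
tool_pos: [0.4707, -0.2558, 0.0647]
eef_rot: [0.645, 0.764, -0.0, 0.0]
contact_force: [0.3, -0.1, 0.9]
opening: 0.453
finger_force: 0.0
```

```bash
python3 - <<'E'
from h import *
rel([.470,-.257,.065],.166); snap("wrist","w4")
E
```

```text
pos [ 0.4707 -0.2558  0.0647] yawy 0.1685 row [-0.0034 -0.0031 -0.0009] 0.0004
```

View pics/w4.png

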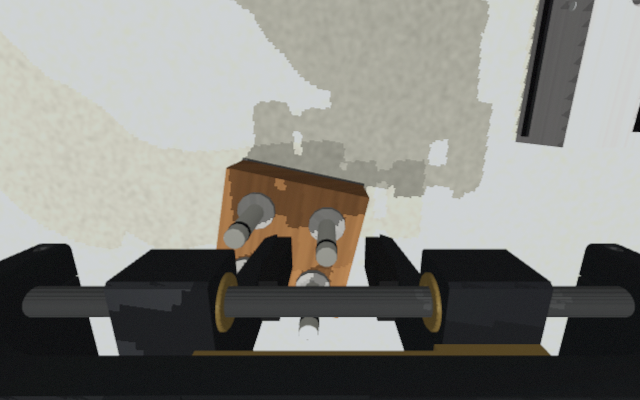

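Request:
{"fn": "send_rows", "kwargs": {"rows": "0 0 0 0;0 0 0 0;0 0 0 0;0 0 0 0;0 0 0 0;0 0 0 0", "jaw": 1, "force": 25}}

```text
clock: 4.8
tool_pos: [0.4704, -0.2558, 0.0643]
eef_rot: [0.645, 0.764, -0.0, 0.0]
contact_force: [-0.1, 0.3, 4.1]
opening: 0.108
finger_force: 25.0
```

Request:
{"fn": "send_rows", "kwargs": {"rows": "0 0 -0.1 0;0 0 -0.2 0;0 0 -0.3 0;0 0 -0.4 0;0 0 -0.5 0;0 0 -0.5 0;0 0 -0.5 0"}}

```text
clock: 5.38
tool_pos: [0.471, -0.256, 0.2151]
eef_rot: [0.645, 0.764, 0.0, 0.002]
contact_force: [-0.1, 0.2, -1.0]
opening: 0.104
finger_force: 25.0
```

```bash
python3 - <<'E'
from h import *
snap("wrist","w5"); snap("side","s5"); s=tool()[0]; print(s,sensors.get_state()["opening"])
c=cal("side");print(proj(c,s),proj(c,s-[0,0,.06]))
a=cv2.imread("pics/w5.png")[180:400,160:480]; u,v=proj(c,s)[0].astype(int)
b=cv2.imread("pics/s5.png")[max(0,v-60):v+100,u-100:u+60]
cv2.imwrite("pics/v5.png",np.hstack([cv2.resize(a,(480,330)),cv2.resize(b,(330,330),interpolation=2)]))
rel([.58,-.02,.215],.166)
E
```

```text
[ 0.46916649 -0.25557708  0.21288948] 0.10900617270158383
[[374.07140328 258.01128177]] [[371.62458836 278.75801828]]
pos [ 0.4692 -0.2556  0.2129] yawy 0.1681 row [ 0.7124  0.4956 -0.0075] 0.0003
```

View pics/v5.png

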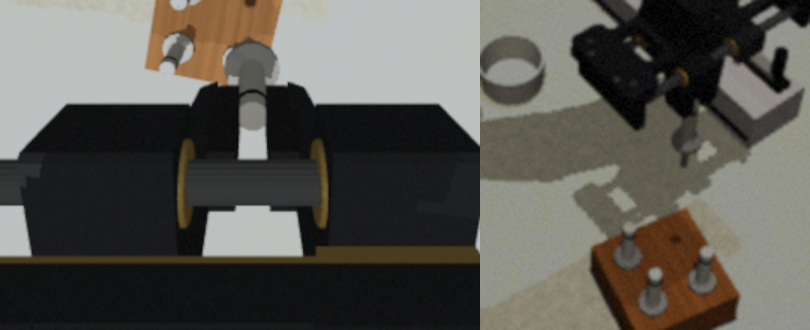

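```bash
cat >> h.py <<'E'
TH=.1659;U=np.array([-np.sin(TH),np.cos(TH)]);X=np.array([np.cos(TH),np.sin(TH)]);O=np.array([.61896,.00089])
def sock(k,ou=.00115,ox=0): return O-.01*X+U*(-.09+.042*k+ou)+X*ox
E
python3 - <<'E'
from h import *
t=sock(5);print(t);rel([*t,.215],.1659);rel([*t,.12],.1659)
E
```

```text
[0.58909058 0.11872523]
pos [ 0.4692 -0.2556  0.2129] yawy 0.1681 row [ 1.1632  0.6029 -0.0074] 0.0004
pos [ 0.4692 -0.2556  0.2129] yawy 0.1681 row [1.163  0.6035 0.3092] 0.0004
```

Request:
{"fn": "send_rows", "kwargs": {"rows": "1 0.603 0 0;1 0.603 0 0;1 0.603 0 0;1 0.603 0 0;1 0.603 0 0;1 0.603 0 0;1 0.603 0 0;1 0.603 0 0;1 0.603 0 0;1 0.603 0 0"}}

```text
clock: 6.32
tool_pos: [0.598, 0.0776, 0.2121]
eef_rot: [0.642, 0.767, 0.001, -0.002]
contact_force: [0.3, 1.0, 0.0]
opening: 0.104
finger_force: 25.0
```

Request:
{"fn": "send_rows", "kwargs": {"rows": "0.163 0 0.1 0;0.163 0 0.31 0;0.163 0 0.31 0;0.163 0 0.31 0;0.163 0 0.31 0;0.163 0 0.31 0;0.163 0 0.31 0"}}

```text
clock: 6.9
tool_pos: [0.5916, 0.1178, 0.1226]
eef_rot: [0.646, 0.763, 0.001, 0.001]
contact_force: [0.8, -0.0, -0.3]
opening: 0.106
finger_force: 25.0
```

```bash
python3 - <<'E'
from h import *
t=sock(5)
snap("wrist","w6");rel([*t,.12],.1659)
p=cv2.imread("pics/w6.png");cv2.imwrite("pics/w6z.png",cv2.resize(p[130:330,220:440],None,fx=3.2,fy=3,interpolation=cv2.INTER_CUBIC)[:600])
E
```

```text
pos [0.5916 0.1179 0.1227] yawy 0.1664 row [ 0.0041 -0.0078  0.0088] 0.0001
```

View pics/w6z.png

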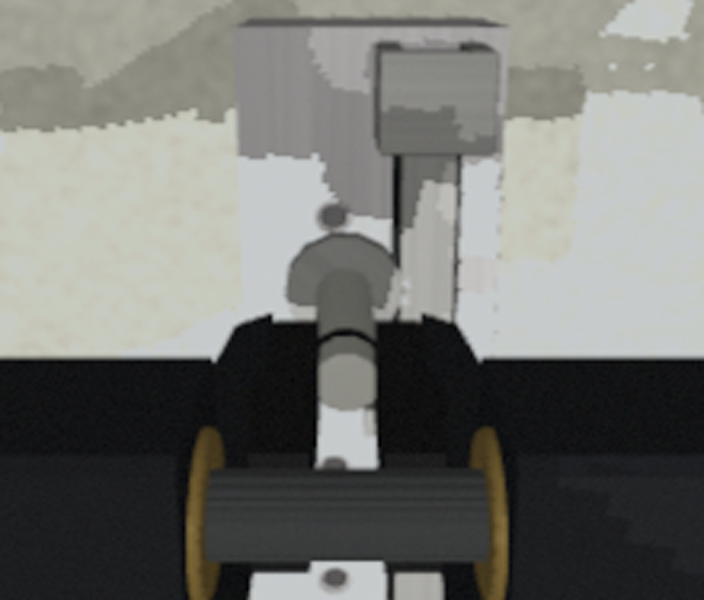

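```bash
python3 - <<'E'
from h import *
c,p,d=load("w6");g=cv2.cvtColor(p,cv2.COLOR_BGR2GRAY)
t=tool()[0];f=lambda u,v:(220+(u+.5)/3.2-.5,130+(v+.5)/3-.5)
def rep(n,uv,z):
    q=ray(c,uv,z)[0][:2]-t[:2];print(n,np.round(uv,2),"toolx %.2f tooly %.2f mm"%(q@U*1e3,q@X*1e3))
rep("sock",dark(g,*f(333,215),5)[:2],.05);rep("sock hand",f(333,215),.05)
rep("collar top arc",f(343.5,233),t[2]-.0143);rep("collar L",f(287,283),t[2]-.0143);rep("collar R",f(400,283),t[2]-.0143)
rep("head L",f(317,385),t[2]+.0337);rep("head R",f(377,385),t[2]+.0337);rep("head bottom",f(347,409),t[2]+.0337)
rep("ring L",f(317,385),t[2]+.0337)
E
```

```text
sock [324.12 201.3 ] toolx 0.52 tooly -2.47 mm
sock hand [323.72 201.33] toolx 0.49 tooly -2.83 mm
collar top arc [327.   207.33] toolx 12.50 tooly 0.02 mm
collar L [309.34 224.  ] toolx 0.51 tooly -12.15 mm
collar R [344.66 224.  ] toolx 0.50 tooly 12.20 mm
head L [318.72 258.  ] toolx -1.26 tooly -4.43 mm
head R [337.47 258.  ] toolx -1.27 tooly 5.56 mm
head bottom [328.09 266.  ] toolx -5.99 tooly 0.57 mm
ring L [318.72 258.  ] toolx -1.26 tooly -4.43 mm
```

Request:
{"fn": "send_rows", "kwargs": {"rows": "0.0035 -0.0085 0 0;0.0035 -0.0085 0 0;0.0035 -0.0085 0.03 0;0.0035 -0.0085 0.03 0;0.0035 -0.0085 0.03 0;0.0035 -0.0085 0.03 0"}}

```text
clock: 7.45
tool_pos: [0.5873, 0.1192, 0.1116]
eef_rot: [0.645, 0.764, -0.0, -0.0]
contact_force: [0.1, 1.1, -0.1]
opening: 0.108
finger_force: 25.0
```

```bash
cat >> h.py <<'E'
def rep(c,t,n,uv,z):
    q=ray(c,uv,z)[0][:2]-t[:2];print(n,np.round(uv,2),"toolx %.2f tooly %.2f mm"%(q@U*1e3,q@X*1e3));return q@U*1e3,q@X*1e3
def socknear(k,name):
    c,p,d=snap("wrist",name);t=tool()[0];g=cv2.cvtColor(p,cv2.COLOR_BGR2GRAY)
    uv=proj(c,[*sock(k,0),.05])[0];print("pred",uv.round(1),"tcp",t.round(4));rep(c,t,"sock",dark(g,*uv,5)[:2],.05)
    return c,p,t
E
python3 - <<'E'
from h import *
socknear(5,"w7");rel([*sock(5),.0693],.1659)
E
```

```text
pred [329.2 207.8] tcp [0.5874 0.1193 0.1117]
sock [329.1  207.02] toolx -1.37 tooly 1.52 mm
pos [0.5874 0.1193 0.1117] yawy 0.1683 row [-0.003   0.0053  0.1413] 0.0004
```

Request:
{"fn": "send_rows", "kwargs": {"rows": "-0.002 0.005 0 0;-0.002 0.005 0 0;-0.002 0.005 0 0;-0.002 0.005 0 0;-0.002 0.005 0 0;-0.002 0.005 0 0"}}

```text
clock: 8.0
tool_pos: [0.589, 0.119, 0.1118]
eef_rot: [0.645, 0.764, 0.0, 0.0]
contact_force: [-0.2, -1.0, -0.7]
opening: 0.106
finger_force: 25.0
```

```bash
python3 - <<'E'
from h import *
socknear(5,"w8");socknear(5,"w8b");rel([*sock(5),.0693],.1659)
E
```

```text
pred [327.2 207. ] tcp [0.589  0.119  0.1118]
sock [327.06 206.66] toolx -1.06 tooly -0.05 mm
pred [327.2 207. ] tcp [0.589  0.1189 0.1118]
sock [327.06 206.62] toolx -1.02 tooly -0.05 mm
pos [0.589  0.1189 0.1118] yawy 0.1683 row [-0.0008  0.0003  0.1418] 0.0004
```

Request:
{"fn": "send_rows", "kwargs": {"rows": "0 0 0.02 0;0 0 0.035 0;0 0 0.05 0;0 0 0.065 0;0 0 0.08 0;0 0 0.08 0;0 0 0.08 0"}}

```text
clock: 8.68
tool_pos: [0.5887, 0.1189, 0.0874]
eef_rot: [0.645, 0.764, -0.0, -0.0]
contact_force: [-0.0, -0.3, 0.1]
opening: 0.108
finger_force: 25.0
```

```bash
python3 - <<'E'
from h import *
rel([*sock(5),.0693],.1659);s=sensors.get_state();print(s["contact_force"].round(2),s["moment"].round(3))
E
```

```text
pos [0.5887 0.1189 0.0874] yawy 0.1683 row [-0.0006  0.0011  0.0602] 0.0004
[-0.03 -0.27  0.07] [-0.094 -0.134  0.002]
```

Entered with no force. Push fully home with slight overtravel.

Request:
{"fn": "send_rows", "kwargs": {"rows": "0 0 0.015 0;0 0 0.03 0;0 0 0.045 0;0 0 0.06 0;0 0 0.065 0;0 0 0.065 0;0 0 0.065 0"}}

```text
clock: 9.27
tool_pos: [0.589, 0.1191, 0.0688]
eef_rot: [0.645, 0.764, 0.0, 0.0]
contact_force: [-2.2, -0.7, 6.2]
opening: 0.11
finger_force: 25.0
```

Request:
{"fn": "send_rows", "kwargs": {"rows": "0 0 0 0;0 0 0 0;0 0 0 0;0 0 0 0", "jaw": 0.1}}

```text
clock: 9.6
tool_pos: [0.5889, 0.1189, 0.068]
eef_rot: [0.645, 0.764, -0.0, -0.0]
contact_force: [0.3, 0.4, -0.4]
opening: 0.383
finger_force: 0.0
```

Request:
{"fn": "send_rows", "kwargs": {"rows": "0 0 -0.1 0;0 0 -0.2 0;0 0 -0.3 0;0 0 -0.3 0;0 0 -0.3 0"}}

```text
clock: 10.02
tool_pos: [0.5901, 0.1194, 0.1599]
eef_rot: [0.645, 0.764, 0.002, 0.001]
contact_force: [0.5, -0.1, -0.3]
opening: 0.447
finger_force: 0.0
```

```bash
python3 - <<'E'
from h import *
snap("wrist","w9"); rel([.421,-.256,.16],.1659);rel([.421,-.32,.25],.1659)
p=cv2.imread("pics/w9.png");cv2.imwrite("pics/w9z.png",p[130:400,180:480])
E
```

```text
pos [0.589  0.1187 0.1584] yawy 0.168 row [-1.1378 -0.7611 -0.0053] 0.0003
pos [0.589  0.1187 0.1584] yawy 0.168 row [-1.3482 -0.7966 -0.3053] 0.0003
```

View pics/w9z.png

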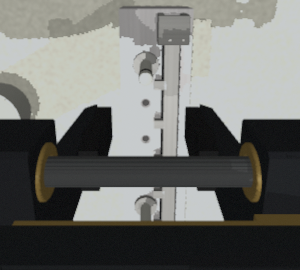

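Request:
{"fn": "send_rows", "kwargs": {"rows": "0 0 -0.3 0;-1 -0.78 -0.3 0;-1 -0.78 -0.3 0;-1 -0.78 -0.3 0;-1 -0.78 -0.3 0;-1 -0.78 -0.3 0;-1 -0.78 -0.3 0;-1 -0.78 -0.3 0;-1 -0.78 -0.3 0;-1 -0.78 -0.3 0"}}

```text
clock: 10.9
tool_pos: [0.4102, -0.21, 0.2461]
eef_rot: [0.645, 0.764, -0.0, -0.001]
contact_force: [0.2, -0.1, 1.0]
opening: 0.454
finger_force: 0.0
```

Request:
{"fn": "send_rows", "kwargs": {"rows": "-0.36 0 0 0;-0.36 0 0 0;-0.36 0 0 0;-0.36 0 0 0;-0.36 0 0 0;-0.36 0 0 0;-0.36 0 0 0"}}

```text
clock: 11.48
tool_pos: [0.4304, -0.3131, 0.2467]
eef_rot: [0.644, 0.765, 0.0, -0.001]
contact_force: [0.3, -0.2, -0.3]
opening: 0.449
finger_force: 0.0
```

```bash
cat >> h.py <<'E'
def stand(c,p):
    hsv=cv2.cvtColor(p,cv2.COLOR_BGR2HSV);m=cv2.inRange(hsv,(3,90,40),(20,255,255));m[235:]=0;m[:,:200]=0;m[:,460:]=0
    m=cv2.morphologyEx(m,cv2.MORPH_OPEN,np.ones((3,3)));cs,_=cv2.findContours(m,0,1);k=cv2.convexHull(max(cs,key=cv2.contourArea))
    b=ray(c,k[:,0],.045)[:,:2]*1e3;r=cv2.minAreaRect(b.astype(np.float32));a=np.radians((r[2]+45)%90-45)
    print("stand",np.round(r[0],1),np.round(r[1],1),"yaw deg",round(np.degrees(a),1))
    M=np.array([[np.cos(a),-np.sin(a)],[np.sin(a),np.cos(a)]])
    hs=cv2.cvtColor(p,cv2.COLOR_BGR2HSV)
    for sx in(-25,25):
        for sy in(-25,25):
            h=(np.array(r[0])+M@[sx,sy])/1e3
            # collar = low-saturation blob around the projected collar top
            u,v=proj(c,[*h,.05])[0];q=cv2.inRange(hs,(0,0,0),(179,70,255));z=np.zeros_like(q);cv2.circle(z,(int(round(u)),int(round(v))),13,255,-1)
            n=(q&z)>0
            print("hole",h.round(4),"grey px",int(n.sum()))
E
python3 - <<'E'
from h import *
stand(*load("w3")[:2])
c,p,d=snap("wrist","w10");stand(c,p);rel([.445,-.32,.25],.1659)
a=load("w3")[1][40:280,220:440];b=p[40:280,220:440];cv2.imwrite("pics/w10z.png",cv2.resize(b,None,fx=2.5,fy=2.5,interpolation=cv2.INTER_CUBIC))
E
```

```text
stand [ 444.6 -280.7] [98.8 98.4] yaw deg -2.7
hole [ 0.4184 -0.3045] grey px 334
hole [ 0.4208 -0.2546] grey px 349
hole [ 0.4684 -0.3069] grey px 333
hole [ 0.4707 -0.2569] grey px 343
stand [ 444.5 -280.8] [98.8 98.4] yaw deg -2.6
hole [ 0.4184 -0.3046] grey px 338
hole [ 0.4207 -0.2547] grey px 349
hole [ 0.4684 -0.3069] grey px 348
hole [ 0.4706 -0.2569] grey px 0
pos [ 0.4306 -0.3132  0.247 ] yawy 0.1713 row [-0.0307  0.0435 -0.0101] 0.0009
```

View pics/w10z.png

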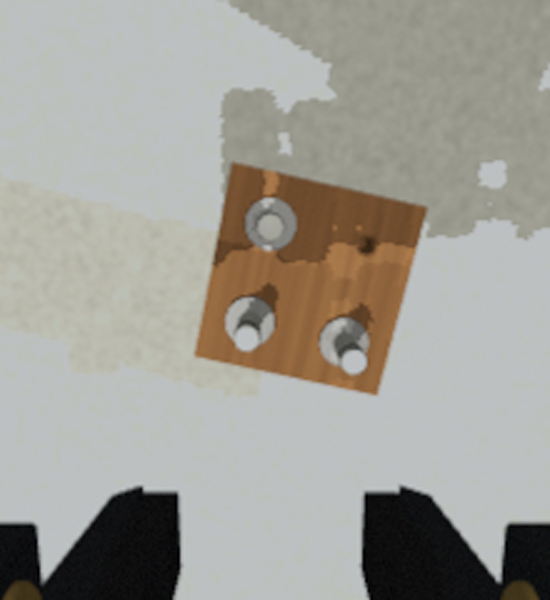

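```bash
python3 - <<'E'
from h import *
rel([.4208,-.2546,.13],.1659);rel([.4208,-.2546,.065],.1659)
E
```

```text
pos [ 0.4306 -0.3132  0.247 ] yawy 0.1713 row [0.1975 0.0014 0.3902] 0.0009
pos [ 0.4306 -0.3132  0.247 ] yawy 0.1713 row [0.1972 0.0016 0.6068] 0.0009
```

Request:
{"fn": "send_rows", "kwargs": {"rows": "0.197 0.0015 0.2 0.001;0.197 0.0015 0.39 0.001;0.197 0.0015 0.39 0.001;0.197 0.0015 0.39 0.001;0.197 0.0015 0.39 0.001;0.197 0.0015 0.45 0.001;0.197 0.0015 0.53 0.001;0.197 0.0015 0.606 0.001;0.197 0.0015 0.606 0.001;0.197 0.0015 0.606 0.001"}}

```text
clock: 12.37
tool_pos: [0.4222, -0.2577, 0.0666]
eef_rot: [0.648, 0.762, -0.0, 0.001]
contact_force: [-0.2, -0.1, 0.6]
opening: 0.451
finger_force: 0.0
```

```bash
python3 - <<'E'
from h import *
rel([.4208,-.2546,.065],.1659)
E
```

```text
pos [ 0.4222 -0.2577  0.0666] yawy 0.1617 row [ 0.0108 -0.0029  0.0052] -0.0007
```

Request:
{"fn": "send_rows", "kwargs": {"rows": "0.011 -0.003 0.005 0;0.011 -0.003 0.005 0;0.011 -0.003 0.005 0;0.011 -0.003 0.005 0;0.011 -0.003 0.005 0"}}

```text
clock: 12.78
tool_pos: [0.42, -0.2539, 0.0646]
eef_rot: [0.648, 0.762, 0.0, 0.001]
contact_force: [-0.3, 0.7, -0.5]
opening: 0.448
finger_force: 0.0
```

Request:
{"fn": "send_rows", "kwargs": {"rows": "0 0 0 0;0 0 0 0;0 0 0 0;0 0 0 0;0 0 0 0;0 0 0 0", "jaw": 1}}

```text
clock: 13.28
tool_pos: [0.4198, -0.2536, 0.0639]
eef_rot: [0.648, 0.762, -0.0, 0.0]
contact_force: [-0.3, -0.5, -0.4]
opening: 0.11
finger_force: 25.0
```

Request:
{"fn": "send_rows", "kwargs": {"rows": "0 0 -0.1 0;0 0 -0.2 0;0 0 -0.3 0;0 0 -0.4 0;0 0 -0.5 0;0 0 -0.5 0;0 0 -0.5 0"}}

```text
clock: 13.87
tool_pos: [0.4205, -0.2541, 0.2152]
eef_rot: [0.648, 0.762, 0.0, 0.002]
contact_force: [-0.7, -0.8, -1.1]
opening: 0.111
finger_force: 25.0
```

```bash
python3 - <<'E'
from h import *
t=sock(4,0);rel([*t,.215],.1659)
E
```

```text
pos [ 0.4205 -0.2541  0.2152] yawy 0.1614 row [9.924e-01 7.552e-01 2.000e-04] -0.0007
```

Request:
{"fn": "send_rows", "kwargs": {"rows": "0.996 0.755 0 0;0.996 0.755 0 0;0.996 0.755 0 0;0.996 0.755 0 0;0.996 0.755 0 0;0.996 0.755 0 0;0.996 0.755 0 0;0.996 0.755 0 0;0.996 0.755 0 0;0.996 0.755 0 0"}}

```text
clock: 14.7
tool_pos: [0.5965, 0.0895, 0.2126]
eef_rot: [0.643, 0.766, 0.004, -0.002]
contact_force: [0.1, 0.9, 0.1]
opening: 0.108
finger_force: 25.0
```

Request:
{"fn": "send_rows", "kwargs": {"rows": "0 0 0.1 0;0 0 0.2 0;0 0 0.31 0;0 0 0.31 0;0 0 0.31 0;0 0 0.31 0"}}

```text
clock: 15.2
tool_pos: [0.5954, 0.0781, 0.1215]
eef_rot: [0.648, 0.762, 0.0, 0.0]
contact_force: [0.0, 0.4, -0.9]
opening: 0.109
finger_force: 25.0
```

```bash
python3 - <<'E'
from h import *
rel([*sock(4),.112],.1659)
E
```

```text
pos [0.5954 0.0781 0.1215] yawy 0.1621 row [-0.003   0.0016  0.0318] -0.0006
```

Request:
{"fn": "send_rows", "kwargs": {"rows": "-0.003 0.0016 0.03 0;-0.003 0.0016 0.03 0;-0.003 0.0016 0.03 0;-0.003 0.0016 0.03 0;-0.003 0.0016 0.03 0;-0.003 0.0016 0.03 0"}}

```text
clock: 15.7
tool_pos: [0.596, 0.077, 0.1124]
eef_rot: [0.648, 0.762, 0.0, 0.0]
contact_force: [-0.2, 1.0, -0.7]
opening: 0.107
finger_force: 25.0
```

```bash
python3 - <<'E'
from h import *
socknear(4,"w11");rel([*sock(4),.0689],.1659)
E
```

```text
pred [327.2 206.3] tcp [0.5959 0.0771 0.1123]
sock [327.1  206.91] toolx -1.43 tooly 0.07 mm
pos [0.5959 0.0771 0.1123] yawy 0.162 row [0.0007 0.0004 0.1446] -0.0006
```

Request:
{"fn": "send_rows", "kwargs": {"rows": "0 0 0.02 0;0 0 0.035 0;0 0 0.05 0;0 0 0.065 0;0 0 0.08 0;0 0 0.08 0;0 0 0.08 0"}}

```text
clock: 16.33
tool_pos: [0.5954, 0.077, 0.0875]
eef_rot: [0.648, 0.762, -0.0, -0.0]
contact_force: [1.4, -0.2, 0.2]
opening: 0.105
finger_force: 25.0
```

Request:
{"fn": "send_rows", "kwargs": {"rows": "0 0 0.015 0;0 0 0.03 0;0 0 0.045 0;0 0 0.06 0;0 0 0.067 0;0 0 0.067 0;0 0 0.067 0"}}

```text
clock: 16.92
tool_pos: [0.5958, 0.0771, 0.0687]
eef_rot: [0.648, 0.762, 0.0, 0.0]
contact_force: [-2.1, -0.4, 8.1]
opening: 0.111
finger_force: 25.0
```

Request:
{"fn": "send_rows", "kwargs": {"rows": "0 0 0 0;0 0 0 0;0 0 0 0;0 0 0 0", "jaw": 0.1}}

```text
clock: 17.25
tool_pos: [0.5956, 0.077, 0.0675]
eef_rot: [0.648, 0.762, -0.0, -0.0]
contact_force: [0.3, -0.5, -0.0]
opening: 0.391
finger_force: 0.0
```

Request:
{"fn": "send_rows", "kwargs": {"rows": "0 0 -0.1 0;0 0 -0.2 0;0 0 -0.3 0;0 0 -0.45 0;0 0 -0.6 0;0 0 -0.6 0"}}

```text
clock: 17.75
tool_pos: [0.5994, 0.079, 0.2549]
eef_rot: [0.648, 0.762, 0.005, 0.003]
contact_force: [0.6, 0.8, -0.8]
opening: 0.451
finger_force: 0.0
```

```bash
python3 - <<'E'
from h import *
rel([.445,-.32,.25],.1659)
E
```

```text
pos [0.5994 0.079  0.2549] yawy 0.1616 row [-1.2297 -0.722   0.0055] -0.0007
```

Request:
{"fn": "send_rows", "kwargs": {"rows": "-1 -0.722 0 0;-1 -0.722 0 0;-1 -0.722 0 0;-1 -0.722 0 0;-1 -0.722 0 0;-1 -0.722 0 0;-1 -0.722 0 0;-1 -0.722 0 0;-1 -0.722 0 0;-1 -0.722 0 0"}}

```text
clock: 18.58
tool_pos: [0.4248, -0.2627, 0.2466]
eef_rot: [0.653, 0.758, -0.003, -0.001]
contact_force: [-1.0, -0.3, -0.8]
opening: 0.45
finger_force: 0.0
```

Request:
{"fn": "send_rows", "kwargs": {"rows": "-0.22 0 0 0;-0.22 0 0 0;-0.22 0 0 0;-0.22 0 0 0;-0.22 0 0 0;-0.22 0 0 0"}}

```text
clock: 19.08
tool_pos: [0.4412, -0.3173, 0.2479]
eef_rot: [0.647, 0.763, 0.0, -0.0]
contact_force: [0.8, 0.2, -0.2]
opening: 0.448
finger_force: 0.0
```

```bash
python3 - <<'E'
from h import *
c,p,d=snap("wrist","w12");stand(c,p);rel([.4684,-.3069,.13],.1659);rel([.4684,-.3069,.065],.1659)
E
```

```text
stand [ 444.5 -280.8] [98.9 98.4] yaw deg -2.7
hole [ 0.4184 -0.3046] grey px 339
hole [ 0.4207 -0.2547] grey px 0
hole [ 0.4683 -0.307 ] grey px 344
hole [ 0.4707 -0.257 ] grey px 0
pos [ 0.4412 -0.3174  0.248 ] yawy 0.1646 row [0.0195 0.0952 0.3932] -0.0002
pos [ 0.4412 -0.3174  0.248 ] yawy 0.1646 row [0.0194 0.0952 0.6099] -0.0002
```

Request:
{"fn": "send_rows", "kwargs": {"rows": "0.022 0.095 0.1 0;0.022 0.095 0.25 0;0.022 0.095 0.39 0;0.022 0.095 0.39 0;0.022 0.095 0.39 0;0.022 0.095 0.45 0;0.022 0.095 0.53 0;0.022 0.095 0.61 0;0.022 0.095 0.61 0;0.022 0.095 0.61 0"}}

```text
clock: 19.97
tool_pos: [0.469, -0.3083, 0.0667]
eef_rot: [0.648, 0.762, 0.0, 0.001]
contact_force: [-0.4, 1.1, 1.0]
opening: 0.452
finger_force: 0.0
```

```bash
python3 - <<'E'
from h import *
rel([.4683,-.307,.065],.1659)
E
```

```text
pos [ 0.469  -0.3083  0.0667] yawy 0.1621 row [ 0.0045 -0.0015  0.0056] -0.0006
```

Request:
{"fn": "send_rows", "kwargs": {"rows": "0.0045 -0.0015 0.005 0;0.0045 -0.0015 0.005 0;0.0045 -0.0015 0.005 0;0.0045 -0.0015 0.005 0;0.0045 -0.0015 0.005 0"}}

```text
clock: 20.38
tool_pos: [0.4677, -0.307, 0.0641]
eef_rot: [0.648, 0.762, 0.0, 0.001]
contact_force: [-0.4, -1.1, 0.3]
opening: 0.453
finger_force: 0.0
```

Request:
{"fn": "send_rows", "kwargs": {"rows": "0 0 0 0;0 0 0 0;0 0 0 0;0 0 0 0;0 0 0 0;0 0 0 0", "jaw": 1}}

```text
clock: 20.88
tool_pos: [0.4673, -0.3067, 0.0633]
eef_rot: [0.648, 0.762, -0.0, -0.0]
contact_force: [-0.4, -0.4, 0.6]
opening: 0.112
finger_force: 25.0
```

Request:
{"fn": "send_rows", "kwargs": {"rows": "0 0 -0.1 0;0 0 -0.2 0;0 0 -0.3 0;0 0 -0.4 0;0 0 -0.5 0;0 0 -0.5 0;0 0 -0.5 0"}}

```text
clock: 21.47
tool_pos: [0.4682, -0.3072, 0.2148]
eef_rot: [0.648, 0.762, 0.0, 0.002]
contact_force: [-0.8, -1.1, -0.3]
opening: 0.108
finger_force: 25.0
```

```bash
python3 - <<'E'
from h import *
t=sock(3);rel([*t,.215],.1659)
E
```

```text
pos [ 0.4682 -0.3072  0.2148] yawy 0.1616 row [ 1.0564  0.6274 -0.0016] -0.0007
```

Request:
{"fn": "send_rows", "kwargs": {"rows": "1 0.628 0 0;1 0.628 0 0;1 0.628 0 0;1 0.628 0 0;1 0.628 0 0;1 0.628 0 0;1 0.628 0 0;1 0.628 0 0;1 0.628 0 0;1 0.628 0 0"}}

```text
clock: 22.3
tool_pos: [0.6052, 0.0278, 0.2119]
eef_rot: [0.644, 0.765, 0.002, -0.002]
contact_force: [0.6, 0.6, 0.1]
opening: 0.113
finger_force: 25.0
```

Request:
{"fn": "send_rows", "kwargs": {"rows": "0.054 0 0.1 0;0.054 0 0.2 0;0.054 0 0.335 0;0.054 0 0.335 0;0.054 0 0.335 0;0.054 0 0.335 0;0.054 0 0.335 0"}}

```text
clock: 22.88
tool_pos: [0.6037, 0.0357, 0.1149]
eef_rot: [0.648, 0.762, 0.001, 0.001]
contact_force: [0.2, 0.4, -0.5]
opening: 0.113
finger_force: 25.0
```

```bash
python3 - <<'E'
from h import *
socknear(3,"w13");rel([*sock(3,.0005),.112],.1659)
E
```

```text
pred [326.  205.4] tcp [0.6038 0.0357 0.115 ]
sock [325.83 206.24] toolx -1.55 tooly -0.97 mm
pos [0.6038 0.0357 0.115 ] yawy 0.1612 row [-0.0011 -0.0027  0.01  ] -0.0007
```

Request:
{"fn": "send_rows", "kwargs": {"rows": "-0.0017 -0.003 0.005 0;-0.0017 -0.003 0.01 0;-0.0017 -0.003 0.01 0;-0.0017 -0.003 0.01 0;-0.0017 -0.003 0.01 0"}}

```text
clock: 23.35
tool_pos: [0.6016, 0.035, 0.11]
eef_rot: [0.648, 0.762, 0.0, 0.0]
contact_force: [0.2, 0.6, -0.3]
opening: 0.109
finger_force: 25.0
```

```bash
python3 - <<'E'
from h import *
socknear(3,"w14");rel([*sock(3,.0005),.0683],.1659)
E
```

```text
pred [328.9 206.7] tcp [0.6016 0.0351 0.11  ]
sock [328.74 206.54] toolx -0.44 tooly 1.37 mm
pos [0.6016 0.0351 0.11  ] yawy 0.162 row [-0.0002  0.005   0.1389] -0.0006
```

Request:
{"fn": "send_rows", "kwargs": {"rows": "0 0.0048 0 0;0 0.0048 0 0;0 0.0048 0 0;0 0.0048 0 0;0 0.0048 0 0"}}

```text
clock: 23.82
tool_pos: [0.6029, 0.0353, 0.1098]
eef_rot: [0.648, 0.762, -0.0, 0.0]
contact_force: [0.7, -0.6, -0.9]
opening: 0.108
finger_force: 25.0
```

Request:
{"fn": "send_rows", "kwargs": {"rows": "0 0 0.02 0;0 0 0.035 0;0 0 0.05 0;0 0 0.065 0;0 0 0.08 0;0 0 0.08 0;0 0 0.08 0"}}

```text
clock: 24.4
tool_pos: [0.6027, 0.0352, 0.0854]
eef_rot: [0.648, 0.762, -0.0, -0.0]
contact_force: [0.1, 0.6, -0.2]
opening: 0.11
finger_force: 25.0
```

Inserted freely; home is TCP z≈0.0683 (0.057 further), then over-press a little.

Request:
{"fn": "send_rows", "kwargs": {"rows": "0 0 0.015 0;0 0 0.03 0;0 0 0.045 0;0 0 0.057 0;0 0 0.064 0;0 0 0.064 0;0 0 0.064 0"}}

```text
clock: 24.98
tool_pos: [0.6035, 0.0355, 0.0681]
eef_rot: [0.648, 0.762, 0.0, 0.001]
contact_force: [-3.3, -1.0, 11.6]
opening: 0.109
finger_force: 25.1
```

Request:
{"fn": "send_rows", "kwargs": {"rows": "0 0 0 0;0 0 0 0;0 0 0 0;0 0 0 0", "jaw": 0.1}}

```text
clock: 25.32
tool_pos: [0.6028, 0.0352, 0.0663]
eef_rot: [0.648, 0.762, -0.0, -0.0]
contact_force: [0.1, -0.2, -0.1]
opening: 0.387
finger_force: 0.0
```

Request:
{"fn": "send_rows", "kwargs": {"rows": "0 0 -0.1 0;0 0 -0.2 0;0 0 -0.3 0;0 0 -0.45 0;0 0 -0.6 0;0 0 -0.6 0"}}

```text
clock: 25.82
tool_pos: [0.6067, 0.037, 0.2536]
eef_rot: [0.648, 0.762, 0.005, 0.004]
contact_force: [1.5, 0.3, -0.1]
opening: 0.451
finger_force: 0.0
```

```bash
python3 - <<'E'
from h import *
rel([.43,-.32,.25],.1659)
E
```

```text
pos [0.6067 0.037  0.2536] yawy 0.1616 row [-1.0795 -0.7729  0.0019] -0.0007
```

Request:
{"fn": "send_rows", "kwargs": {"rows": "-1 -0.77 0 0;-1 -0.77 0 0;-1 -0.77 0 0;-1 -0.77 0 0;-1 -0.77 0 0;-1 -0.77 0 0;-1 -0.77 0 0;-1 -0.77 0 0;-1 -0.77 0 0;-1 -0.77 0 0"}}

```text
clock: 26.65
tool_pos: [0.4172, -0.3069, 0.2453]
eef_rot: [0.653, 0.758, -0.003, -0.001]
contact_force: [-0.3, -0.3, -0.7]
opening: 0.448
finger_force: 0.0
```

Request:
{"fn": "send_rows", "kwargs": {"rows": "-0.08 0 0 0;-0.08 0 0 0;-0.08 0 0 0;-0.08 0 0 0;-0.08 0 0 0;-0.08 0 0 0"}}

```text
clock: 27.15
tool_pos: [0.4275, -0.3204, 0.2467]
eef_rot: [0.647, 0.763, 0.0, -0.0]
contact_force: [0.1, 0.8, 0.1]
opening: 0.452
finger_force: 0.0
```

```bash
python3 - <<'E'
from h import *
c,p,d=snap("wrist","w15");stand(c,p);rel([.4184,-.3046,.065],.1659)
E
```

```text
stand [ 393.9 -284.8] [99.1 99. ] yaw deg -2.0
hole [ 0.368  -0.3089] grey px 353
hole [ 0.3697 -0.2589] grey px 0
hole [ 0.418  -0.3106] grey px 0
hole [ 0.4197 -0.2606] grey px 0
pos [ 0.4275 -0.3207  0.2467] yawy 0.1639 row [ 0.0577 -0.0212  0.6058] -0.0003
```

```bash
python3 - <<'E'
from h import *
c,p,d=snap("wrist","w16");stand(c,p);rel([.368,-.3089,.13],.1659);rel([.368,-.3089,.065],.1659)
E
```

```text
stand [ 393.9 -284.8] [99.  98.9] yaw deg -2.0
hole [ 0.3681 -0.3089] grey px 356
hole [ 0.3698 -0.2589] grey px 0
hole [ 0.4181 -0.3106] grey px 0
hole [ 0.4198 -0.2606] grey px 0
pos [ 0.4274 -0.3209  0.2468] yawy 0.1635 row [ 0.0717 -0.189   0.3892] -0.0004
pos [ 0.4274 -0.3209  0.2468] yawy 0.1635 row [ 0.0717 -0.189   0.6058] -0.0004
```

Request:
{"fn": "send_rows", "kwargs": {"rows": "0.074 -0.19 0.1 0;0.074 -0.19 0.25 0;0.074 -0.19 0.38 0;0.074 -0.19 0.38 0;0.074 -0.19 0.38 0;0.074 -0.19 0.38 0;0.074 -0.19 0.38 0"}}

```text
clock: 27.83
tool_pos: [0.3691, -0.3093, 0.1339]
eef_rot: [0.647, 0.762, 0.0, 0.001]
contact_force: [1.0, 0.3, -0.2]
opening: 0.449
finger_force: 0.0
```

```bash
python3 - <<'E'
from h import *
rel([.3681,-.3089,.065],.1659)
E
```

```text
pos [ 0.3691 -0.3093  0.1339] yawy 0.1626 row [ 0.0021 -0.0035  0.2295] -0.0005
```

Request:
{"fn": "send_rows", "kwargs": {"rows": "0.002 -0.0025 0.06 0;0.002 -0.0025 0.12 0;0.002 -0.0025 0.18 0;0.002 -0.0025 0.23 0;0.002 -0.0025 0.23 0;0.002 -0.0025 0.23 0;0.002 -0.0025 0.23 0"}}

```text
clock: 28.42
tool_pos: [0.3679, -0.3091, 0.0651]
eef_rot: [0.648, 0.762, 0.0, 0.001]
contact_force: [0.4, 0.9, 1.0]
opening: 0.446
finger_force: 0.0
```

```bash
python3 - <<'E'
from h import *
rel([.3681,-.3089,.065],.1659)
E
```

```text
pos [ 0.3679 -0.3091  0.0651] yawy 0.1619 row [0.0007 0.0008 0.0002] -0.0006
```

Request:
{"fn": "send_rows", "kwargs": {"rows": "0 0 0 0;0 0 0 0;0 0 0 0;0 0 0 0;0 0 0 0;0 0 0 0", "jaw": 1}}

```text
clock: 28.92
tool_pos: [0.3666, -0.3087, 0.0639]
eef_rot: [0.648, 0.762, -0.0, 0.0]
contact_force: [-0.1, 0.6, 2.9]
opening: 0.107
finger_force: 25.0
```

Request:
{"fn": "send_rows", "kwargs": {"rows": "0 0 -0.1 0;0 0 -0.2 0;0 0 -0.3 0;0 0 -0.4 0;0 0 -0.5 0;0 0 -0.5 0;0 0 -0.5 0"}}

```text
clock: 29.5
tool_pos: [0.3671, -0.3092, 0.2148]
eef_rot: [0.648, 0.762, -0.0, 0.002]
contact_force: [-0.5, -0.1, -1.4]
opening: 0.105
finger_force: 25.0
```

```bash
python3 - <<'E'
from h import *
rel([*sock(2,0),.215],.1659)
E
```

```text
pos [ 0.3671 -0.3092  0.2148] yawy 0.1613 row [ 8.651e-01  9.613e-01 -9.000e-04] -0.0007
```

Request:
{"fn": "send_rows", "kwargs": {"rows": "0.867 0.962 0 0;0.867 0.962 0 0;0.867 0.962 0 0;0.867 0.962 0 0;0.867 0.962 0 0;0.867 0.962 0 0;0.867 0.962 0 0;0.867 0.962 0 0;0.867 0.962 0 0;0.867 0.962 0 0"}}

```text
clock: 30.33
tool_pos: [0.6115, 0.0026, 0.2119]
eef_rot: [0.645, 0.764, 0.002, -0.002]
contact_force: [0.2, 1.1, -0.8]
opening: 0.109
finger_force: 25.0
```

Request:
{"fn": "send_rows", "kwargs": {"rows": "0 0 0 0;0 0 0.1 0;0 0 0.2 0;0 0 0.335 0;0 0 0.335 0;0 0 0.335 0;0 0 0.335 0;0 0 0.335 0"}}

```text
clock: 31.0
tool_pos: [0.6107, -0.0054, 0.1152]
eef_rot: [0.648, 0.762, 0.001, 0.001]
contact_force: [-0.6, 0.2, -0.1]
opening: 0.107
finger_force: 25.0
```

```bash
python3 - <<'E'
from h import *
socknear(2,"w17");rel([*sock(2,.00045),.112],.1659)
E
```

```text
pred [326.  205.7] tcp [ 0.6107 -0.0053  0.1153]
sock [325.5  205.71] toolx -1.26 tooly -1.28 mm
pos [ 0.6107 -0.0053  0.1153] yawy 0.1615 row [-0.0026 -0.0029  0.011 ] -0.0007
```

Request:
{"fn": "send_rows", "kwargs": {"rows": "-0.0025 -0.001 0.005 0;-0.0025 -0.001 0.01 0;-0.0025 -0.001 0.01 0;-0.0025 -0.001 0.01 0;-0.0025 -0.001 0.01 0;-0.0025 -0.001 0.01 0"}}

```text
clock: 31.55
tool_pos: [0.6093, -0.0061, 0.1102]
eef_rot: [0.648, 0.762, 0.0, 0.0]
contact_force: [-0.5, -0.2, -0.4]
opening: 0.11
finger_force: 25.0
```

```bash
python3 - <<'E'
from h import *
socknear(2,"w18");rel([*sock(2,.00045),.0689],.1659)
E
```

```text
pred [328.  206.9] tcp [ 0.6092 -0.0061  0.1102]
sock [327.86 206.  ] toolx 0.01 tooly 0.65 mm
pos [ 0.6092 -0.0061  0.1102] yawy 0.162 row [-0.001   0.0025  0.1376] -0.0006
```

Request:
{"fn": "send_rows", "kwargs": {"rows": "0 0.0025 0 0;0 0.0025 0 0;0 0.0025 0 0;0 0.0025 0 0;0 0.0025 0 0"}}

```text
clock: 32.02
tool_pos: [0.6099, -0.006, 0.1101]
eef_rot: [0.648, 0.762, -0.0, 0.0]
contact_force: [0.8, -0.3, -1.0]
opening: 0.105
finger_force: 25.0
```

Request:
{"fn": "send_rows", "kwargs": {"rows": "0 0 0.02 0;0 0 0.035 0;0 0 0.05 0;0 0 0.065 0;0 0 0.08 0;0 0 0.08 0;0 0 0.08 0"}}

```text
clock: 32.6
tool_pos: [0.6097, -0.006, 0.0857]
eef_rot: [0.648, 0.762, -0.0, -0.0]
contact_force: [-0.0, -0.1, -0.3]
opening: 0.108
finger_force: 25.0
```

Request:
{"fn": "send_rows", "kwargs": {"rows": "0 0 0.015 0;0 0 0.03 0;0 0 0.045 0;0 0 0.056 0;0 0 0.063 0;0 0 0.063 0;0 0 0.063 0"}}

```text
clock: 33.18
tool_pos: [0.6107, -0.0059, 0.0689]
eef_rot: [0.648, 0.762, 0.0, 0.001]
contact_force: [-3.2, -0.6, 12.5]
opening: 0.108
finger_force: 25.1
```

Request:
{"fn": "send_rows", "kwargs": {"rows": "0 0 0 0;0 0 0 0;0 0 0 0;0 0 0 0", "jaw": 0.1}}

```text
clock: 33.52
tool_pos: [0.6098, -0.006, 0.0669]
eef_rot: [0.648, 0.762, -0.0, -0.0]
contact_force: [0.0, 0.1, -0.4]
opening: 0.387
finger_force: 0.0
```

Request:
{"fn": "send_rows", "kwargs": {"rows": "0 0 -0.1 0;0 0 -0.2 0;0 0 -0.3 0;0 0 -0.45 0;0 0 -0.6 0;0 0 -0.6 0"}}

```text
clock: 34.02
tool_pos: [0.6138, -0.0046, 0.2543]
eef_rot: [0.648, 0.762, 0.005, 0.004]
contact_force: [2.0, 0.5, -0.5]
opening: 0.452
finger_force: 0.0
```

```bash
python3 - <<'E'
from h import *
k=O+.015*X-.1525*U;print(k);rel([*(k-.05*U),.25],.1659)
E
```

```text
[ 0.65893791 -0.14703909]
pos [ 0.6138 -0.0046  0.2543] yawy 0.1616 row [-0.6596  0.0725  0.0151] -0.0007
```

Request:
{"fn": "send_rows", "kwargs": {"rows": "-0.66 0.072 0 0;-0.66 0.072 0 0;-0.66 0.072 0 0;-0.66 0.072 0 0;-0.66 0.072 0 0;-0.66 0.072 0 0;-0.66 0.072 0 0;-0.66 0.072 0 0"}}

```text
clock: 34.68
tool_pos: [0.663, -0.1965, 0.2466]
eef_rot: [0.647, 0.762, 0.0, -0.001]
contact_force: [0.3, 0.1, -0.5]
opening: 0.451
finger_force: 0.0
```

```bash
python3 - <<'E'
from h import *
c,p,d=snap("wrist","w19");k=O+.015*X-.1525*U
print("knob pred px",proj(c,[*k,.1]),proj(c,[*k,.064]));rel([*k,.07],.1659)
cv2.imwrite("pics/w19z.png",cv2.resize(p[0:240,220:440],None,fx=2.5,fy=2.5,interpolation=cv2.INTER_CUBIC))
E
```

```text
knob pred px [[331.07757041 139.72456809]] [[330.75726386 137.83686072]]
pos [ 0.6631 -0.1956  0.247 ] yawy 0.1646 row [0.1609 0.013  0.5903] -0.0002
```

View pics/w19z.png

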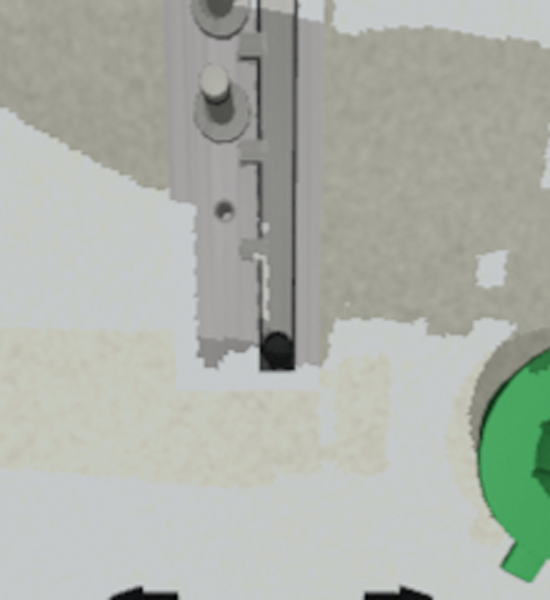

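Request:
{"fn": "send_rows", "kwargs": {"rows": "0.165 0.013 0.1 0;0.165 0.013 0.25 0;0.165 0.013 0.4 0;0.165 0.013 0.4 0;0.165 0.013 0.4 0;0.165 0.013 0.45 0;0.165 0.013 0.52 0;0.165 0.013 0.585 0;0.165 0.013 0.585 0;0.165 0.013 0.585 0"}}

```text
clock: 35.57
tool_pos: [0.6595, -0.1474, 0.0728]
eef_rot: [0.647, 0.762, 0.0, 0.0]
contact_force: [0.3, -0.5, -0.0]
opening: 0.455
finger_force: 0.0
```

```bash
python3 - <<'E'
from h import *
rel([*(O+.015*X-.1517*U),.072],.1659)
E
```

```text
pos [ 0.6595 -0.1474  0.0728] yawy 0.1631 row [ 0.0042 -0.0017  0.0027] -0.0004
```

Request:
{"fn": "send_rows", "kwargs": {"rows": "0 0 0 0;0 0 0 0;0 0 0 0;0 0 0 0;0 0 0 0;0 0 0 0", "jaw": 1, "force": 30}}

```text
clock: 36.07
tool_pos: [0.6592, -0.1485, 0.0721]
eef_rot: [0.648, 0.762, 0.0, 0.0]
contact_force: [0.8, 0.2, -0.1]
opening: 0.024
finger_force: 0.0
```

Request:
{"fn": "send_rows", "kwargs": {"rows": "0.01 0 0 0;0.02 0 0 0;0.03 0 0 0;0.04 0 0 0;0.05 0 0 0;0.055 0 0 0;0.055 0 0 0;0.055 0 0 0"}}

```text
clock: 36.73
tool_pos: [0.6564, -0.1321, 0.0717]
eef_rot: [0.648, 0.762, -0.0, 0.0]
contact_force: [-0.3, 0.1, 0.2]
opening: 0.001
finger_force: 0.0
```

```bash
python3 - <<'E'
from h import *
rel([*(O+.015*X-.133*U),.072],.1659);print(sensors.get_state()["contact_force"].round(1))
E
```

```text
pos [ 0.6564 -0.1321  0.0717] yawy 0.1622 row [ 0.0144  0.0001 -0.0009] -0.0006
[-0.3  0.1  0.2]
```

```bash
python3 - <<'E'
from h import *
c,p,d=snap("wrist","w20");_,q,_=snap("side","s20");u,v=proj(cal("side"),tool()[0])[0].astype(int);print(u,v)
a=cv2.resize(p[100:340,180:460],(467,400));b=cv2.resize(q[v-50:v+70,u-60:u+40],(333,400),interpolation=2);cv2.imwrite("pics/v20.png",np.hstack([a,b]))
E
```

```text
413 225
```

View pics/v20.png

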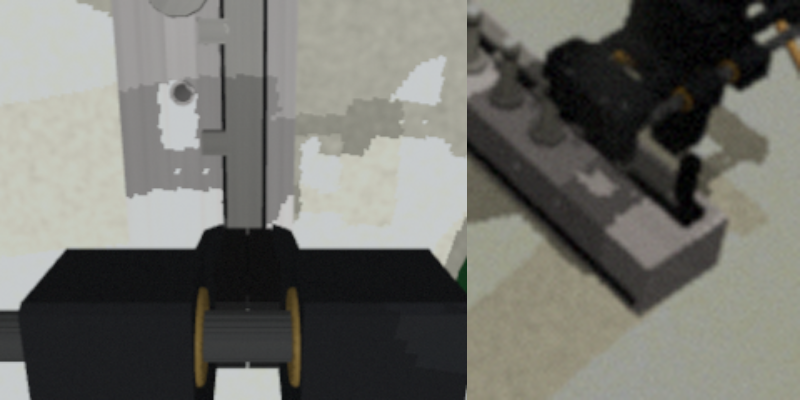

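```bash
python3 - <<'E'
from h import *
def dk(n,P):
    q=P[:2]-O;print(n,"dock x %.1f y %.1f"%(q@X*1e3,q@U*1e3))
c=cal("side");dk("side top",ray(c,[419.4,222.5],.1)[0]);dk("side base",ray(c,[419.7,240],.064)[0])
c,p,d=load("w19")
for v in(330,347,370): dk("w19 v%d z.1"%v,ray(c,[220+277.5/2.5-.5,(v+.5)/2.5-.5],.1)[0])
dk("tcp",tool()[0]); dk("tcp@close",np.array([.6592,-.1485]))
c,p,d=load("w20")
q=[(203,130),(203,152),(197,30)]
for u,v in q: dk("tooth w20",ray(c,[180+u*.6,100+v*.6],.064)[0])
dk("sock0",ray(c,[180+181*.6,100+92*.6],.05)[0])
print(d[60:160:20,330])
E
```

```text
side top dock x 10.4 y -154.0
side base dock x 2.3 y -170.1
w19 v330 z.1 dock x 14.4 y -144.1
w19 v347 z.1 dock x 14.4 y -151.2
w19 v370 z.1 dock x 14.4 y -161.0
tcp dock x 14.9 y -137.7
tcp@close dock x 15.0 y -154.0
tooth w20 dock x -0.9 y -103.1
tooth w20 dock x -1.1 y -111.8
tooth w20 dock x -2.1 y -66.4
sock0 dock x -10.6 y -90.3
[0.16837166 0.17057163 0.17424802 0.17679359 0.18096152]
```

```bash
python3 - <<'E'
from h import *
for n in("s20","s5","w19"):
    c,p,d=load(n);f,cx,cy,T=c
    vv,uu=np.mgrid[0:400,0:640];z=d
    P=np.stack([(uu-cx)/f*z,(vv-cy)/f*z,z],-1)@T[:3,:3].T+T[:3,3]
    q=P[...,:2]-O;dx=q@X*1e3;dy=q@U*1e3;h=P[...,2]*1e3
    m=(z>0)&(p.max(2)<60)&(dx>-5)&(dx<35)&(dy<-125)&(dy>-190)&(h>55)&(h<125)
    for lo,hi in((60,70),(70,80),(80,90),(90,99),(99,110)):
        k=m&(h>=lo)&(h<hi)
        if k.sum():print(n,(lo,hi),k.sum(),"dx",np.percentile(dx[k],[5,50,95]).round(1),"dy",np.percentile(dy[k],[5,50,95]).round(1))
E
```

```text
s20 (60, 70) 71 dx [ 4.6  8.8 18. ] dy [-160.  -139.9 -127.1]
s20 (70, 80) 18 dx [ 5.6  8.1 13.4] dy [-161.4 -157.1 -150.3]
s20 (80, 90) 19 dx [ 4.4  7.1 13.5] dy [-161.7 -159.4 -154.1]
s20 (90, 99) 35 dx [ 5.8 10.5 16.1] dy [-161.7 -156.6 -149.7]
s20 (99, 110) 24 dx [-1.2 10.3 21.2] dy [-155.  -148.2 -136.4]
s5 (60, 70) 23 dx [ 4.1  7.2 15.1] dy [-161.5 -152.8 -133.8]
s5 (70, 80) 17 dx [ 5.5  7.2 10.4] dy [-162.1 -159.3 -152.6]
s5 (80, 90) 16 dx [ 4.9  7.6 10.9] dy [-161.4 -158.5 -151.8]
s5 (90, 99) 34 dx [ 4.8  8.8 15.1] dy [-161.4 -155.5 -149.3]
s5 (99, 110) 3 dx [10.1 12.4 14.7] dy [-159.7 -159.2 -152. ]
w19 (90, 99) 68 dx [ 8.4 14.4 19.3] dy [-157.9 -150.8 -145.7]
w19 (99, 110) 62 dx [ 8.5 13.8 19.3] dy [-157.1 -152.3 -147.5]
```

Request:
{"fn": "send_rows", "kwargs": {"rows": "0 0 -0.1 0;0 0 -0.2 0;-0.25 0 -0.4 0;-0.25 0 -0.6 0;-0.25 0 -0.6 0;-0.25 0 -0.6 0;-0.25 0 -0.6 0;-0.25 0 -0.6 0", "jaw": 0.1}}

```text
clock: 37.5
tool_pos: [0.6688, -0.2069, 0.2526]
eef_rot: [0.648, 0.761, 0.0, 0.001]
contact_force: [0.7, 0.3, -0.9]
opening: 0.451
finger_force: 0.0
```

```bash
python3 - <<'E'
from h import *
c,p,d=snap("wrist","w21");f,cx,cy,T=c
c2,q,_=snap("side","s21")
vv,uu=np.mgrid[0:400,0:640]
P=np.stack([(uu-cx)/f*d,(vv-cy)/f*d,d],-1)@T[:3,:3].T+T[:3,3]
r=P[...,:2]-O;dx=r@X*1e3;dy=r@U*1e3;h=P[...,2]*1e3
for lo,hi in((85,95),(95,110)):
    m=(d>0)&(p.max(2)<70)&(dx>0)&(dx<35)&(dy<-115)&(dy>-190)&(h>lo)&(h<hi);print(m.sum(),[np.percentile(a[m],[5,50,95]).round(1) for a in(dx,dy,h)] if m.sum() else "")
print(tool()[0])
k=proj(c,[*(O+.015*X-.151*U),.1])[0].astype(int)
a=cv2.resize(p[max(0,k[1]-100):k[1]+100,k[0]-100:k[0]+100],(400,400));b=cv2.resize(q[160:300,330:470],(400,400),interpolation=2);cv2.imwrite("pics/v21.png",np.hstack([a,b]))
E
```

```text
0 
121 [array([ 8.6, 14.1, 19.6]), array([-157.3, -152. , -147.7]), array([ 97.6,  98.9, 100.1])]
[ 0.66742798 -0.20528328  0.25013341]
```

View pics/v21.png

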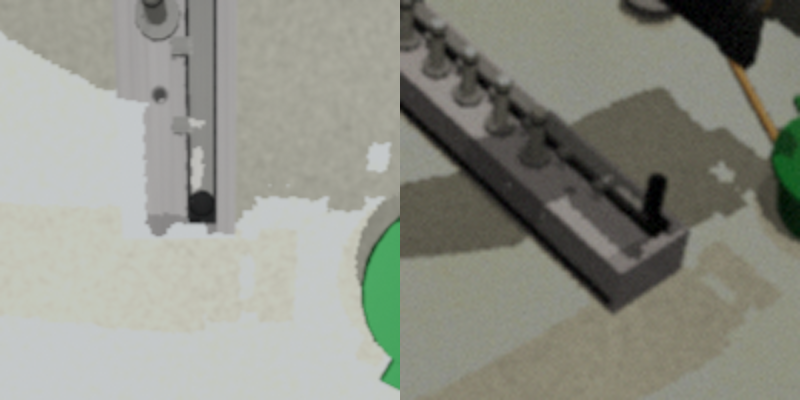

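```bash
python3 - <<'E'
from h import *
rel([*(O+.0145*X-.1522*U),.068],.1659)
E
```

```text
pos [ 0.6674 -0.2053  0.2501] yawy 0.1632 row [0.1964 0.0036 0.6074] -0.0004
```

Request:
{"fn": "send_rows", "kwargs": {"rows": "0.198 0.0036 0.1 0;0.198 0.0036 0.25 0;0.198 0.0036 0.4 0;0.198 0.0036 0.4 0;0.198 0.0036 0.4 0;0.198 0.0036 0.47 0;0.198 0.0036 0.53 0;0.198 0.0036 0.6 0;0.198 0.0036 0.6 0;0.198 0.0036 0.6 0"}}

```text
clock: 38.43
tool_pos: [0.6595, -0.1471, 0.0716]
eef_rot: [0.647, 0.762, -0.0, -0.001]
contact_force: [-0.1, 0.1, 1.1]
opening: 0.452
finger_force: 0.0
```

```bash
python3 - <<'E'
from h import *
rel([*(O+.0145*X-.1522*U),.069],.1659);print(sensors.get_state()["contact_force"].round(1))
E
```

```text
pos [ 0.6595 -0.1471  0.0716] yawy 0.1622 row [ 0.0016 -0.0035  0.0085] -0.0006
[-0.1  0.1  1.1]
```

Request:
{"fn": "send_rows", "kwargs": {"rows": "0.003 -0.0035 0.005 0;0.003 -0.0035 0.006 0;0.003 -0.0035 0.006 0;0.003 -0.0035 0.006 0"}}

```text
clock: 38.77
tool_pos: [0.6594, -0.1467, 0.0711]
eef_rot: [0.648, 0.762, 0.0, 0.001]
contact_force: [0.0, -0.9, -0.4]
opening: 0.449
finger_force: 0.0
```

Request:
{"fn": "send_rows", "kwargs": {"rows": "0 0 0 0;0 0 0 0;0 0 0 0;0 0 0 0", "jaw": 1, "force": 20}}

```text
clock: 39.1
tool_pos: [0.6588, -0.1466, 0.07]
eef_rot: [0.648, 0.762, -0.0, 0.0]
contact_force: [-0.6, 0.5, 0.0]
opening: 0.172
finger_force: 0.0
```

Request:
{"fn": "send_rows", "kwargs": {"rows": "0 0 0 0;0 0 0 0"}}

```text
clock: 39.27
tool_pos: [0.6588, -0.1466, 0.07]
eef_rot: [0.648, 0.762, 0.0, 0.0]
contact_force: [0.4, 0.3, -0.2]
opening: 0.021
finger_force: 0.1
```

```bash
python3 - <<'E'
from h import *
q=tool()[0][:2]-O;s=sensors.get_state();print(q@X,q@U,s["tool_pos"],s["opening"],s["finger_force"],s["contact_force"])
E
```

```text
0.014979390263970884 -0.1520760463148967 [ 0.65884757 -0.14662436  0.06996473] 0.020679282815402766 0.12077410239726305 [ 0.36487808  0.33831683 -0.21932364]
```

```bash
cat >> h.py <<'E'
def cloud(n,name):
    c,p,d=snap(n,name);f,cx,cy,T=c;vv,uu=np.mgrid[0:400,0:640]
    P=np.stack([(uu-cx)/f*d,(vv-cy)/f*d,d],-1)@T[:3,:3].T+T[:3,3];r=P[...,:2]-O
    return p,d,r@X*1e3,r@U*1e3,P[...,2]*1e3
E
python3 - <<'E'
from h import *
p,d,dx,dy,h=cloud("side","s22")
k=(dx>-15)&(dx<45)&(dy<-110)&(dy>-185)&(p.max(2)<60)&(d>0)
for lo in range(60,130,8):
    m=k&(h>=lo)&(h<lo+8)
    hist,_=np.histogram(dy[m],np.arange(-185,-109,5));print(lo,hist)
c=cal("side");print(proj(c,tool()[0]), proj(c,[*(O+.015*X-.152*U),.1]),proj(c,[*(O+.015*X-.152*U),.064]))
E
```

```text
60 [ 0  0  0  0  4  5  3  4 11  9  9  6  1  1  3]
68 [0 0 0 0 5 5 5 0 0 0 0 0 0 0 0]
76 [0 0 0 0 7 6 3 1 0 0 0 0 0 0 0]
84 [0 0 0 0 6 7 3 0 0 0 0 0 0 0 0]
92 [0 0 0 0 3 1 1 0 0 0 0 0 0 0 0]
100 [ 0  0  0  0 16  2  3  2  1  0  0  0  0  0  0]
108 [ 0  0  0  1 26  5  4  2  1  0  0  0  0  0  0]
116 [ 0  0  0  3 24  5  5  3  0  0  0  0  0  0  0]
124 [ 0  0  0  1 13  5  1  0  0  0  0  0  0  0  0]
[[418.41459942 230.28117482]] [[420.31590891 220.94904928]] [[418.00152892 232.05340413]]
```

```bash
python3 - <<'E'
from h import *
def cl(name):
    c,p,d=load(name);f,cx,cy,T=c;vv,uu=np.mgrid[0:400,0:640]
    P=np.stack([(uu-cx)/f*d,(vv-cy)/f*d,d],-1)@T[:3,:3].T+T[:3,3];r=P[...,:2]-O;return p,d,P,r@X*1e3,r@U*1e3,P[...,2]*1e3
for name,y0 in(("s20",-137.7),("s22",-152)):
    p,d,P,dx,dy,h=cl(name)
    for lo in range(58,150,6):
        m=(d>0)&(dx>-15)&(dx<45)&(abs(dy-y0)<14)&(h>=lo)&(h<lo+6)
        if m.sum():print(name,lo,m.sum(),"dx",np.percentile(dx[m],[5,50,95]).round(0),"dy",np.percentile(dy[m],[5,50,95]).round(0),"lum",np.median(p.max(2)[m]))
# held probe in s5: TCP (.4692,-.2556,.2129)
p,d,P,dx,dy,h=cl("s5");t=np.array([.4692,-.2556])
for lo in range(150,280,8):
    m=(d>0)&(np.hypot(P[...,0]-t[0],P[...,1]-t[1])<.03)&(h>=lo)&(h<lo+8)
    if m.sum():print("s5",lo,m.sum(),"x",np.percentile(P[m][:,0],[5,95]).round(3),"y",np.percentile(P[m][:,1],[5,95]).round(3),"lum",np.median(p.max(2)[m]))
E
```

```text
s20 58 51 dx [ 5.  9. 18.] dy [-149. -137. -126.] lum 48.0
s20 64 12 dx [ 5. 10. 15.] dy [-146. -136. -128.] lum 48.5
s20 70 1 dx [8. 8. 8.] dy [-151. -151. -151.] lum 11.0
s20 76 2 dx [8. 8. 8.] dy [-150. -150. -150.] lum 12.5
s20 94 8 dx [ 9. 13. 18.] dy [-152. -150. -149.] lum 20.0
s20 100 14 dx [ 1. 13. 24.] dy [-150. -149. -131.] lum 63.0
s20 106 36 dx [-1.  3. 24.] dy [-150. -148. -135.] lum 18.5
s20 112 22 dx [-2. 10. 26.] dy [-150. -148. -133.] lum 10.0
s20 118 34 dx [-3.  1. 25.] dy [-150. -147. -135.] lum 10.0
s20 124 22 dx [-3.  2. 27.] dy [-150. -148. -137.] lum 8.5
s20 130 15 dx [-4. -2.  4.] dy [-151. -148. -142.] lum 7.0
s20 136 10 dx [-4. -3.  5.] dy [-150. -148. -132.] lum 11.0
s20 142 7 dx [-4. -3. -1.] dy [-150. -148. -131.] lum 10.0
s20 148 2 dx [-5. -4. -3.] dy [-150. -149. -149.] lum 13.0
s22 58 29 dx [ 5.  8. 18.] dy [-156. -144. -139.] lum 35.0
s22 64 15 dx [ 4.  7. 13.] dy [-162. -157. -140.] lum 8.0
s22 70 11 dx [ 6.  8. 12.] dy [-162. -160. -154.] lum 6.0
s22 76 15 dx [ 6.  8. 14.] dy [-162. -159. -151.] lum 12.0
s22 82 13 dx [ 5.  8. 12.] dy [-161. -158. -
[... 691 characters left out ...]
0.26 ] lum 42.0
s5 174 7 x [0.465 0.47 ] y [-0.263 -0.26 ] lum 46.0
s5 190 72 x [0.457 0.48 ] y [-0.271 -0.251] lum 66.5
s5 198 58 x [0.458 0.477] y [-0.271 -0.249] lum 72.5
s5 206 22 x [0.463 0.472] y [-0.266 -0.259] lum 59.0
s5 214 20 x [0.463 0.471] y [-0.265 -0.256] lum 58.5
s5 222 22 x [0.463 0.472] y [-0.265 -0.26 ] lum 60.0
s5 230 13 x [0.464 0.473] y [-0.266 -0.263] lum 58.0
s5 238 24 x [0.458 0.484] y [-0.27  -0.261] lum 43.0
s5 246 75 x [0.45  0.485] y [-0.27  -0.256] lum 13.0
s5 254 71 x [0.449 0.487] y [-0.27  -0.254] lum 8.0
s5 262 53 x [0.449 0.487] y [-0.27  -0.259] lum 8.0
s5 270 34 x [0.448 0.489] y [-0.271 -0.263] lum 8.5
s5 278 26 x [0.447 0.49 ] y [-0.271 -0.255] lum 12.5
```

Request:
{"fn": "send_rows", "kwargs": {"rows": "0 0 -0.02 0;0 0 -0.02 0;0 0 -0.02 0;0 0 -0.02 0;0 0 0.01 0;0 0 0.03 0;0 0 0.05 0;0 0 0.065 0;0 0 0.065 0;0 0 0.065 0", "jaw": 0.1}}

```text
clock: 40.15
tool_pos: [0.6585, -0.1466, 0.0498]
eef_rot: [0.648, 0.762, -0.0, -0.0]
contact_force: [0.4, 0.3, -0.4]
opening: 0.45
finger_force: 0.0
```

Request:
{"fn": "send_rows", "kwargs": {"rows": "0 0 0.008 0;0 0 0.016 0;0 0 0.022 0;0 0 0.022 0;0 0 0.022 0"}}

```text
clock: 40.57
tool_pos: [0.6588, -0.1467, 0.0438]
eef_rot: [0.648, 0.762, -0.0, 0.0]
contact_force: [-0.1, -0.4, 0.8]
opening: 0.45
finger_force: 0.0
```

Request:
{"fn": "send_rows", "kwargs": {"rows": "0 0 0 0;0 0 0 0;0 0 0 0;0 0 0 0;0 0 0 0;0 0 0 0;0 0 0 0", "jaw": 1, "force": 30}}

```text
clock: 41.15
tool_pos: [0.6578, -0.1469, 0.0438]
eef_rot: [0.648, 0.762, -0.001, -0.001]
contact_force: [-3.7, 0.5, 2.8]
opening: 0.145
finger_force: 30.0
```

Gripped the knob. Slide along +y.

Request:
{"fn": "send_rows", "kwargs": {"rows": "0.008 0 0 0;0.016 0 0 0;0.024 0 0 0;0.032 0 0 0;0.04 0 0 0;0.048 0 0 0;0.055 0 0 0;0.055 0 0 0;0.055 0 0 0"}}

```text
clock: 41.9
tool_pos: [0.6551, -0.1305, 0.0438]
eef_rot: [0.648, 0.762, -0.001, -0.0]
contact_force: [-4.7, -2.2, 4.2]
opening: 0.147
finger_force: 30.0
```

```bash
python3 - <<'E'
from h import *
s=sensors.get_state();q=tool()[0][:2]-O;print(q@X,q@U,s["contact_force"].round(1)@np.array([*U,0]),s["opening"])
E
```

```text
0.013956546786263912 -0.1355609213966651 -1.3936360912110228 0.14694164528224066
```

Request:
{"fn": "send_rows", "kwargs": {"rows": "0.004 0 0 0;0.008 0 0 0;0.012 0 0 0;0.016 0 0 0;0.02 0 0 0;0.02 0 0 0;0.02 0 0 0"}}

```text
clock: 42.48
tool_pos: [0.6547, -0.1282, 0.0438]
eef_rot: [0.648, 0.761, -0.002, 0.001]
contact_force: [-4.4, -6.2, 3.7]
opening: 0.148
finger_force: 30.0
```

```bash
python3 - <<'E'
from h import *
s=sensors.get_state();q=tool()[0][:2]-O;print(q@X,q@U,s["contact_force"].round(1)@np.array([*U,0]),s["opening"])
E
```

```text
0.013946180753666363 -0.13321714576418517 -5.388258618547523 0.14815174493479846
```

Request:
{"fn": "send_rows", "kwargs": {"rows": "0.01 0 0 0;0.02 0 0 0;0.02 0 0 0;0.02 0 0 0;0.02 0 0 0"}}

```text
clock: 42.9
tool_pos: [0.6547, -0.1283, 0.0439]
eef_rot: [0.65, 0.76, -0.004, 0.004]
contact_force: [-0.1, -14.8, 1.8]
opening: 0.146
finger_force: 30.0
```

Request:
{"fn": "send_rows", "kwargs": {"rows": "-0.034 0 0 0;-0.034 0 0 0;-0.034 0 0 0;-0.034 0 0 0;-0.034 0 0 0;-0.034 0 0 0", "jaw": 0.1}}

```text
clock: 43.4
tool_pos: [0.6561, -0.127, 0.0439]
eef_rot: [0.647, 0.762, 0.001, -0.0]
contact_force: [1.0, -0.1, -0.2]
opening: 0.453
finger_force: 0.0
```

Request:
{"fn": "send_rows", "kwargs": {"rows": "0 0 -0.1 0;0 0 -0.2 0;-0.2 0 -0.35 0;-0.28 0 -0.5 0;-0.28 0 -0.65 0;-0.28 0 -0.65 0;-0.28 0 -0.65 0;-0.28 0 -0.65 0"}}

```text
clock: 44.07
tool_pos: [0.671, -0.2119, 0.2415]
eef_rot: [0.648, 0.762, 0.002, 0.002]
contact_force: [0.3, 0.6, -0.2]
opening: 0.448
finger_force: 0.0
```

```bash
python3 - <<'E'
from h import *
p,d,dx,dy,h=cloud("wrist","w23")
m=(d>0)&(p.max(2)<70)&(dx>0)&(dx<35)&(dy<-100)&(dy>-190)&(h>95)&(h<110)
print("knob",[np.percentile(a[m],[5,50,95]).round(1) for a in(dx,dy)],tool()[0])
p,d,dx,dy,h=cloud("side","s23")
for k in range(6):
    y=-90+42*k;m=(d>0)&(abs(dy-y)<12)&(abs(dx+10)<12)&(h>85)&(h<120)
    print(k,m.sum(),"head top z",np.percentile(h[m],95).round(1) if m.sum() else None)
for y0 in range(145,172,26): pass
c,q,dd=snap("top","t23");
_,q0,_=(None,cv2.imread("pics/top0.png"),None)
for n,b in(("jug",(180,215,240,265)),("ramekin",(285,228,322,264))):
    a=np.abs(q.astype(int)-q0)[b[1]:b[3],b[0]:b[2]].max(2);print(n,"changed px",(a>50).sum(),"of",a.size)
E
```

```text
knob [array([ 8.6, 14.1, 19.3]), array([-138.9, -133.9, -129.1])] [ 0.66955192 -0.21085078  0.23917766]
0 0 head top z None
1 44 head top z 101.8
2 37 head top z 102.2
3 42 head top z 101.5
4 37 head top z 101.7
5 37 head top z 102.5
jug changed px 0 of 3000
ramekin changed px 0 of 1332
```

```bash
python3 - <<'E'
from h import *
rel([*(O+.0148*X-.162*U),.046],.1659)
E
```

```text
pos [ 0.6684 -0.2102  0.2371] yawy 0.1639 row [0.1801 0.0047 0.6372] -0.0003
```

Request:
{"fn": "send_rows", "kwargs": {"rows": "0.18 0.005 0.1 0;0.18 0.005 0.2 0;0.18 0.005 0.3 0;0.18 0.005 0.4 0;0.18 0.005 0.48 0;0.18 0.005 0.54 0;0.18 0.005 0.59 0;0.18 0.005 0.63 0;0.18 0.005 0.63 0;0.18 0.005 0.63 0", "jaw": 1}}

```text
clock: 45.05
tool_pos: [0.6619, -0.1575, 0.0494]
eef_rot: [0.647, 0.762, -0.0, -0.0]
contact_force: [-0.1, 0.0, 0.6]
opening: 0.008
finger_force: 0.0
```

Request:
{"fn": "send_rows", "kwargs": {"rows": "0.01 0 0 0;0.02 0 0 0;0.03 0 0 0;0.04 0 0 0;0.045 0 0 0;0.05 0 0 0;0.05 0 0 0;0.05 0 0 0"}}

```text
clock: 45.72
tool_pos: [0.6604, -0.1443, 0.0503]
eef_rot: [0.648, 0.762, -0.0, 0.001]
contact_force: [1.6, -2.7, 2.2]
opening: -0.001
finger_force: 1.6
```

```bash
python3 - <<'E'
from h import *
s=sensors.get_state();q=tool()[0][:2]-O;print(q@X,q@U,s["contact_force"].round(1))
E
```

```text
0.01683988282405436 -0.1500812162645075 [ 1.6 -2.7  2.2]
```

Request:
{"fn": "send_rows", "kwargs": {"rows": "0.008 0 0 0;0.016 0 0 0;0.024 0 0 0;0.03 0 0 0;0.03 0 0 0;0.03 0 0 0"}}

```text
clock: 46.22
tool_pos: [0.6603, -0.1444, 0.0505]
eef_rot: [0.65, 0.76, -0.003, 0.006]
contact_force: [5.2, -15.3, 1.4]
opening: 0.007
finger_force: 7.9
```

```bash
python3 - <<'E'
from h import *
s=sensors.get_state();q=tool()[0][:2]-O;print(q@X,q@U,s["contact_force"].round(1))
E
```

```text
0.016772488645571654 -0.15011124211768787 [  5.2 -15.3   1.4]
```

At the stop under 15 N, no further movement: comb is fully home. Withdraw backwards and up.

Request:
{"fn": "send_rows", "kwargs": {"rows": "-0.05 0 0 0;-0.1 0 0 0;-0.15 0 0 0;-0.15 0 -0.15 0;-0.15 0 -0.3 0;-0.2 0 -0.45 0;-0.2 0 -0.6 0;-0.2 0 -0.6 0;-0.2 0 -0.6 0"}}

```text
clock: 46.97
tool_pos: [0.6707, -0.1927, 0.235]
eef_rot: [0.648, 0.762, 0.003, 0.003]
contact_force: [0.2, 1.0, 0.6]
opening: 0.006
finger_force: 0.0
```

```bash
python3 - <<'E'
from h import *
from plant import finish_job
p,d,dx,dy,h=cloud("wrist","w24")
m=(d>0)&(p.max(2)<70)&(dx>0)&(dx<35)&(dy<-100)&(dy>-190)&(h>95)&(h<110)
print("knob",[np.percentile(a[m],[5,50,95]).round(1) for a in(dx,dy)],tool()[0])
p,d,dx,dy,h=cloud("side","s24")
for k in range(6):
    y=-90+42*k;m=(d>0)&(abs(dy-y)<12)&(abs(dx+10)<12)&(h>85)&(h<120);print(k,m.sum(),np.percentile(h[m],95).round(1) if m.sum() else None)
print(finish_job())
E
```

```text
knob [array([ 8.6, 14.1, 19.3]), array([-138.8, -133.8, -127.9])] [ 0.6689573  -0.19251799  0.23182422]
0 0 None
1 44 102.5
2 39 102.4
3 41 101.3
4 37 102.0
5 38 102.1
the job is handed in; nothing more can be done
None
```

All four probes from the stand are fully home in sockets 2–5, the docked probe in socket 1 was left in place, the comb was pushed to its stop by the knob, the jug and ramekin did not move, and the job is handed in at about 47 s.

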